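# Load chocolate bars in the portioning board and lay the straightedge along them

### The arm

A 6-joint arm with a two-finger parallel gripper is mounted at the origin on a cart in front of the work surface, level with it; the furniture and walls round the work are solid. World frame = base frame: x ahead of the robot, y to its left, z up, the work surface at z = 0. Lengths are in mm, angles in degrees, forces in N, time in s.
With the tool pointing down it reaches from about 300 to 850 mm from the base axis. Payload 4.2 kg.
Tool frame: the origin (TCP) lies midway between the tips of the shut fingers; the grasp point (between the pads) lies 19 mm behind it (env.tcp_to_grasp is the distance from the TCP to the grasp point, in mm); z points along the fingers, x is the direction in which the jaws open and shut, and the axes are right-handed (so a half turn about z gives the same grasp; the last joint's range is limited). The gripper opens to 91 mm and grips with 3 to 60 N. Pads are 32 mm wide; open, the fingers measure 118 mm over their backs; the gripper's body (76 mm by 178 mm) begins 60 mm behind the grasp point.
Start: joints at [-72.021, 18.312, 89.639, -0, 72.044, -1.146], TCP at [188.394, -543.278, 213.976] pointing down, gripper open.
Joint ranges: [-177.97, 177.97], [-48.28, 115.42], [12.27, 149.76], [-77.06, 257.06], [2.81, 150.46], [-146.56, 146.56]. Speed limits (degrees/s): [147.25, 147.25, 180, 180, 180, 180].

### API

Orientations are given as [roll, pitch, yaw] about the fixed x, y, z axes, in that order (R = Rz(yaw) Ry(pitch) Rx(roll)).
In Python, from workcell import env gives the robot as it stands.
- The arm moves only by the tool drive_tool, never from a script. Its argument "motion" is a list of rows, each a list of 2 entries, a list of its own where there are three numbers: the shift along the world's x, y, z in m, then the turn, a rotation vector about the world's x, y, z in rad. In form: [[[dx, dy, dz], [wx, wy, wz]], ...]. A call has exactly 10 rows; each row shifts and turns the commanded pose from where the row before left it; what a row does not reach is not made up. A row lasts 1/12 s, in which the tool goes at most 41.7 mm and 7.16 degrees, less where a joint would pass 70% of its speed; a pose out of reach is approached as far as the arm can. A call is refused whole if a number of a shift passes 0.0417 or a number of a turn 0.125, either way. A call with a gripper value outside its range is refused whole. "claw" is the opening, from 0 (shut) to 1 (fully open), set as the call begins (left out, the last holds). The fingers move at their own pace and stop on an object; "force" is the grip in N (left out, the last holds). Time passes only in rows, so rows that do not move let the fingers close, or fill a call up. It gives the time, the measured TCP pose, the force and the opening at its end, in the units of the state.
- env.state(): the state, without advancing time (a new reading comes with each control period).
- env.grab_frame(name): name is "scene" or "top"; returns the picture (480x640x3 uint8, red, green, blue); there is no depth.
- env.camera_params(name): a dict with "fov_y" (degrees; the focal length in pixels is half the picture's height over the tangent of half this angle, whatever the lens; pixels are square), "cx", "cy" (the principal point, pixels), "pose" (4x4, takes a point from camera to world coordinates). Camera axes: x right, y down, z forward; pixel columns grow to the right and rows downward; lengths in mm; the calibration is good to about 2 mm. A picture is of the moment at which its call begins. camera_params takes no time and is no camera call.
- env.job_done(): hands the job in, once; it reports no verdict.
The state is a dict: "time_s": time; "qpos": joint angles; "qvel": joint speeds; "effort": joint torques, N m; "ee_pos": TCP position; "ee_rot": TCP orientation; "force": force on the tool from outside, world axes, zero at the start; "torque": the same for the moment, N m; "gripper_width": finger opening in mm.
Only numpy, scipy, OpenCV 4.12 (cv2) and the standard library are available. Lean on these libraries where they do the work, as an engineer would, in place of code of your own. Each camera call takes 0.05 s, during which the arm holds its last target.

### The job

Get the wooden portioning board ready for the knife: first take the spade off it and lay the spade flat along the black rest mat. Then seat every chocolate bar from the paper sheet flat on the floor of a pocket of its own in the board (any pockets), and last lay the steel straightedge flat on the board's wide front ledge, pushed flush against the front ends of all the bars and reaching across them all. Let go of everything, and do not disturb the squeeze bottle or the sugar shaker.

Things in the scene. Friction and masses are not known exactly. Their poses are not given: they have to be found in the camera images.
- board: fixed pale wood board 160 (x) x 250 (y) x 24 mm; origin at the centre of its underside. Plain front ledge 62 mm wide, top 24 mm up, on its -x side, toward the robot. Behind it four pockets in a row along y, 60 mm apart, each 84 (x) x 40 (y) x 12 mm deep with 2 mm chamfers; their front walls are at x = -18 mm, back walls at x = +66 mm
- pocket0 (a point): centre of the floor of pocket 0 of the board, 12 mm above the counter, at x = +24 mm, y = -90 mm of the board's frame; its axes are the board's
- pocket1 (a point): centre of the floor of pocket 1 of the board, 12 mm above the counter, at x = +24 mm, y = -30 mm of the board's frame; its axes are the board's
- pocket2 (a point): centre of the floor of pocket 2 of the board, 12 mm above the counter, at x = +24 mm, y = 30 mm of the board's frame; its axes are the board's
- pocket3 (a point): centre of the floor of pocket 3 of the board, 12 mm above the counter, at x = +24 mm, y = 90 mm of the board's frame; its axes are the board's
- bar0: chocolate bar with four raised pillows on top, 80 (x) x 36 (y) x 34 (z) mm, about 0.1 kg; origin at the centre of its underside. All alike; three or four are present, None if absent. Fits a pocket with 2 mm to spare all round, its x along the board's x either way, and then stands 22 mm above the board. Grip it across its 36 mm
- bar1: chocolate bar with four raised pillows on top, 80 (x) x 36 (y) x 34 (z) mm, about 0.1 kg; origin at the centre of its underside. All alike; three or four are present, None if absent. Fits a pocket with 2 mm to spare all round, its x along the board's x either way, and then stands 22 mm above the board. Grip it across its 36 mm
- bar2: chocolate bar with four raised pillows on top, 80 (x) x 36 (y) x 34 (z) mm, about 0.1 kg; origin at the centre of its underside. All alike; three or four are present, None if absent. Fits a pocket with 2 mm to spare all round, its x along the board's x either way, and then stands 22 mm above the board. Grip it across its 36 mm
- bar3: chocolate bar with four raised pillows on top, 80 (x) x 36 (y) x 34 (z) mm, about 0.1 kg; origin at the centre of its underside. All alike; three or four are present, None if absent. Fits a pocket with 2 mm to spare all round, its x along the board's x either way, and then stands 22 mm above the board. Grip it across its 36 mm
- sheet: fixed white paper sheet 215 x 140 x 2 mm on the counter, on which the bars lie at the start; origin at the centre of its underside
- straightedge: steel straightedge, flat bar 40 (x) x 240 (y) x 8 mm, about 0.3 kg, both long edges alike; origin at the centre of its underside. Grip block on its middle 24 (x) x 30 (y) mm, 8 to 42 mm up: grip it along y (30 mm), so the fingers clear the bars. Flush on a bar, the bar's origin is 60 mm from its own along its x. A push of a few N slides bars back to the pockets' back walls
- spade: gelato spade with black handle, 237 (x) x 60 (y) x 21 mm, 0.11 kg, lying on the board across the pockets at the start; origin at the middle of its underside. Handle 24 mm wide, 21 mm high, from x = -118 to 0 mm; blade 60 mm wide, up to 11 mm high, from 0 to +118 mm. Grip the handle across y at about x = -35 mm
- rest_mat: fixed flat black rubber rest mat 255 (x) x 105 (y) x 3 (z) mm on the counter; origin at the centre of its underside. The spade shall lie along its x, either way round
- sauce: bystander: off-white squeeze bottle 52 mm across, 178 mm tall, standing; origin at the centre of its underside
- mill: bystander: sugar shaker with a grey top, 44 mm across, 90 mm tall, standing; origin at the centre of its underside
Mind the look-alikes: they are no part of the job. Leave any turquoise look-alike of the bar2 alone.

How it is judged:
By the outcome, as a careful person would: the job done as asked, in the order asked, and still so for the second after the job is handed in, with the robot touching nothing.
Of bar0, bar1, bar2, bar3 only 3 to 4 are there at a start; the rules pass over those that are not, and their reading is None.
At some moment in a run one of bar0, bar1, bar2, bar3, straightedge may be knocked a few centimetres aside while the robot is not near it.
Once in a run the grip may slacken for a moment while it holds something.
It also fails if it takes over 208 s, if anything falls off the work surface, if the arm or the gripper's body presses on something with over 40 N, if the wrist force passes 120 N, or if a joint passes its speed limit or range.

## Working session

There is one attempt and no reset: what is moved stays moved. The work goes in short steps, Python scripts to look and compute and a tool call to move; the robot and the scene stay as the last step left them, time stands still between calls to the robot, and variables do not carry over. Pictures are saved under pics/ and viewed, and the job is handed in when it is done.

Besides the shell and the picture viewer there is one more tool, called after "Call:" as name(argument=value, ...) on one line, values as JSON. drive_tool: Moves the arm, as the interface text tells. Its arguments: {"type":"object","properties":{"motion":{"type":"array","items":{"type":"array"}},"claw":{"type":"number"},"force":{"type":"number"}},"required":["motion"]}

```bash
ls; mkdir -p pics
python3 - <<'E'
from workcell import env
import cv2, numpy as np
for n in ("scene","top"):
    im=env.grab_frame(n); cv2.imwrite(f"pics/{n}0.png",im[:,:,::-1])
    p=env.camera_params(n); print(n,p["fov_y"],p["cx"],p["cy"],np.round(p["pose"],4).tolist(), {k:v for k,v in p.items() if k not in("fov_y","cx","cy","pose")})
print(env.state(), env.tcp_to_grasp)
E
```

```text
pics
scene 55.69852680540794 334.4132913010538 238.2461461241032 [[-0.6385, -0.5202, 0.5672, -160.5848], [-0.7696, 0.4245, -0.477, 470.9488], [0.0074, -0.7411, -0.6714, 847.7744], [0.0, 0.0, 0.0, 1.0]] {}
top 56.603528427340855 317.90428047154006 240.9389658348862 [[0.1077, -0.9692, 0.2214, 267.0265], [-0.9942, -0.1053, 0.0226, -101.9465], [0.0014, -0.2225, -0.9749, 1108.0675], [0.0, 0.0, 0.0, 1.0]] {}
{'time_s': 0.1, 'qpos': array([-7.20197006e+01,  1.83466825e+01,  8.96985328e+01,  1.32343681e-04,
        7.20426656e+01, -1.14588022e+00]), 'qvel': array([-0.08891483, -0.13497853, -0.17947344, -0.02899758, -0.08350953,
        0.09173452]), 'effort': array([ 2.19802096e-03, -4.13326049e+01, -2.32508129e+01,  7.30441441e-02,
        4.21600300e-02, -6.35714150e-05]), 'ee_pos': array([ 188.26486152, -542.84167824,  213.22331647]), 'ee_rot': array([-1.79998117e+02,  8.78608273e-02, -7.08738598e+01]), 'force': array([-0.96320109, -0.96615085,  0.4845157 ]), 'torque': array([-0.04281659, -0.00580975,  0.00551026]), 'gripper_width': 91.14668356286398} 18.8
```

View pics/scene0.png

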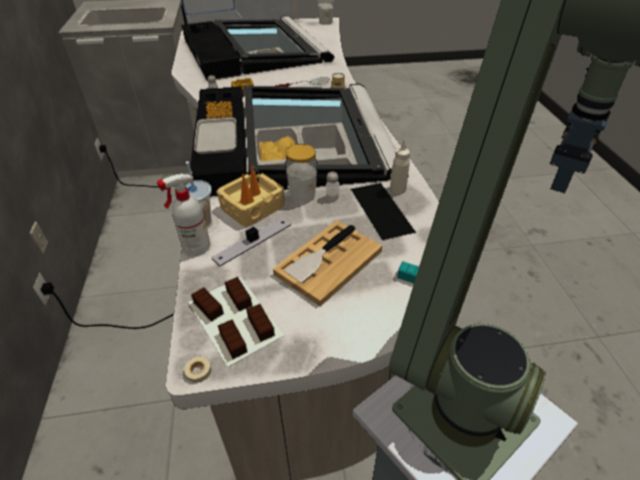

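View pics/top0.png

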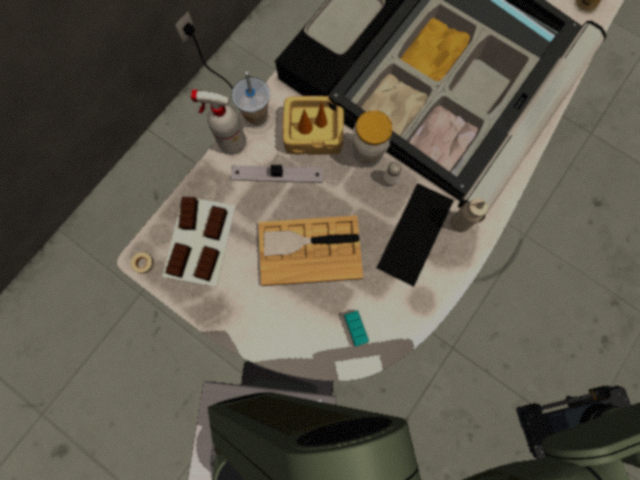

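```bash
cat > h.py <<'E'
from workcell import env
import cv2, numpy as np
from scipy.optimize import least_squares
def P(n):
    p=env.camera_params(n); f=240/np.tan(np.radians(p["fov_y"]/2)); return f,p["cx"],p["cy"],np.array(p["pose"])
def proj(n,X):
    f,cx,cy,T=P(n); X=np.atleast_2d(X).astype(float); c=(X-T[:3,3])@T[:3,:3]
    return np.c_[cx+f*c[:,0]/c[:,2], cy+f*c[:,1]/c[:,2]]
def ray(n,uv,z):
    f,cx,cy,T=P(n); uv=np.atleast_2d(uv).astype(float)
    d=np.c_[(uv[:,0]-cx)/f,(uv[:,1]-cy)/f,np.ones(len(uv))]@T[:3,:3].T
    o=T[:3,3]; return o+d*((z-o[2])/d[:,2])[:,None]
def tri(uvs):  # dict name->uv
    A=np.zeros((3,3));b=np.zeros(3)
    for n,uv in uvs.items():
        f,cx,cy,T=P(n); d=T[:3,:3]@np.array([(uv[0]-cx)/f,(uv[1]-cy)/f,1]); d/=np.linalg.norm(d)
        M=np.eye(3)-np.outer(d,d); A+=M; b+=M@T[:3,3]
    X=np.linalg.solve(A,b); return X,{n:np.round(proj(n,X)[0]-uv,1) for n,uv in uvs.items()}
def crop(n,x0,y0,w,h,s,out,im=None,src=None):
    if im is None: im=env.grab_frame(n)[:,:,::-1]
    c=cv2.resize(im[y0:y0+h,x0:x0+w],None,fx=s,fy=s,interpolation=cv2.INTER_CUBIC)
    for k in range((x0+9)//10*10,x0+w,10):
        L=6 if k%50 else 14
        cv2.line(c,(int((k-x0+.5)*s),0),(int((k-x0+.5)*s),L),(0,255,0),1)
        if k%50==0: cv2.putText(c,str(k),(int((k-x0)*s),26),0,.4,(0,255,0),1)
    for k in range((y0+9)//10*10,y0+h,10):
        L=6 if k%50 else 14
        cv2.line(c,(0,int((k-y0+.5)*s)),(L,int((k-y0+.5)*s)),(0,255,0),1)
        if k%50==0: cv2.putText(c,str(k),(16,int((k-y0)*s)),0,.4,(0,255,0),1)
    cv2.imwrite(out,c)
E
python3 - <<'E'
from h import *
t=cv2.imread("pics/top0.png"); s=cv2.imread("pics/scene0.png")
crop("top",155,150,230,150,3.4,"pics/t0a.png",t)
crop("top",330,150,180,200,3,"pics/t0b.png",t)
crop("scene",180,210,220,160,3.6,"pics/s0a.png",s)
crop("scene",300,140,150,160,3.7,"pics/s0b.png",s)
E
```

```text
(no output)
```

View pics/t0a.png

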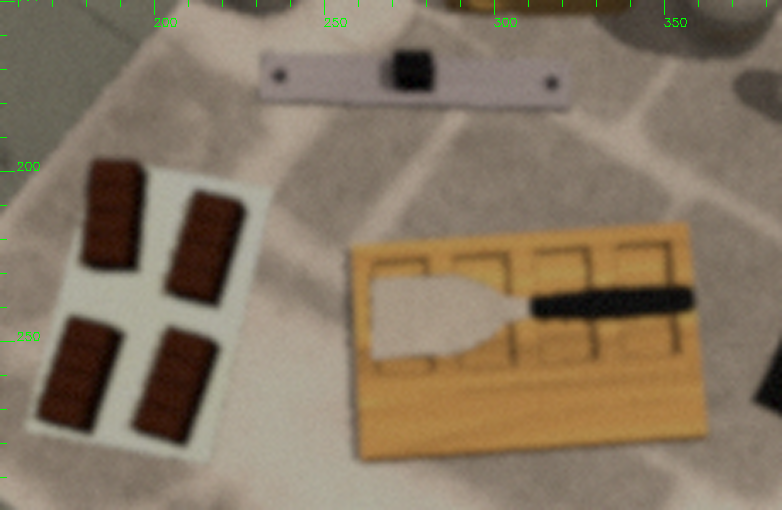

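View pics/s0a.png

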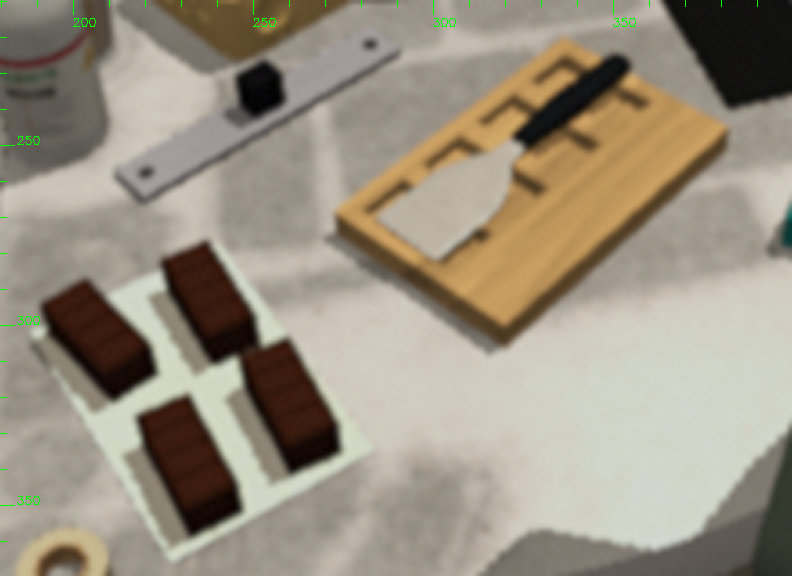

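View pics/t0b.png

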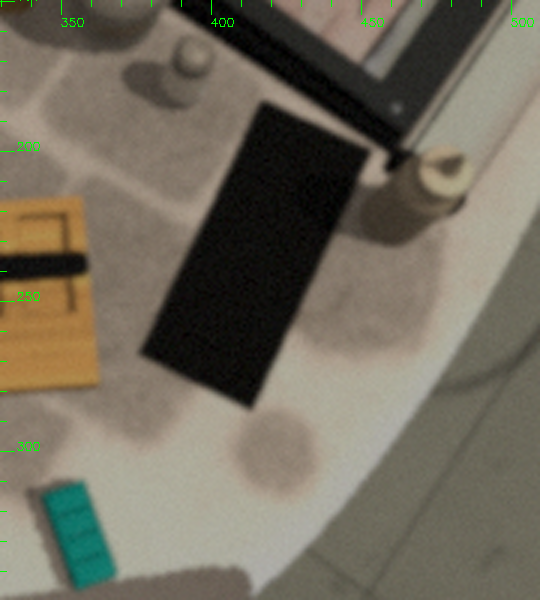

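View pics/s0b.png

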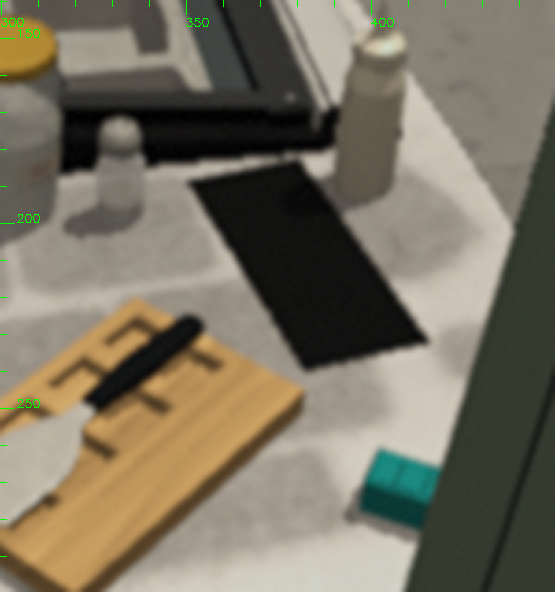

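```bash
cat >> h.py <<'E'
from scipy.optimize import minimize
def box(p,dx,dy,dz,z0=None):
    x,y,yaw=p[:3]; z=p[3] if z0 is None else z0
    c,s=np.cos(np.radians(yaw)),np.sin(np.radians(yaw))
    return np.array([[x+c*a-s*b,y+s*a+c*b,z+h] for a in(-dx/2,dx/2) for b in(-dy/2,dy/2) for h in(0,dz)])
def sil(pts,shape,off,S=4):
    h=cv2.convexHull(pts.astype(np.float32))[:,0]
    m=np.zeros((shape[0]*S,shape[1]*S),np.uint8)
    q=((h-off+0.5)*S-0.5)
    cv2.fillConvexPoly(m,np.round(q*16).astype(np.int32),255,cv2.LINE_8,4)
    return cv2.resize(m,(shape[1],shape[0]),interpolation=cv2.INTER_AREA)/255.
def fit(masks,dims,p0,z0=None,verbose=True,pts=None):
    # masks: dict name->(soft mask full image)
    rois={}
    for n,m in masks.items():
        ys,xs=np.where(m>.5); a=max(xs.min()-12,0),max(ys.min()-12,0); b=xs.max()+12,ys.max()+12
        rois[n]=(np.array(a),cv2.GaussianBlur(m[a[1]:b[1],a[0]:b[0]].astype(float),(0,0),1.0))
    def cost(p):
        B=box(p,*dims,z0=z0); e=0
        for n,(o,m) in rois.items():
            s=cv2.GaussianBlur(sil(proj(n,B),m.shape,o),(0,0),1.0)
            e+=((s-m)**2).sum()
        return e
    p0=np.array(p0,float); best=None
    for k in range(3):
        sp=np.vstack([p0]+[p0+d for d in np.diag([8,8,5,6][:len(p0)])*(0.6**k)])
        r=minimize(cost,p0,method="Nelder-Mead",options=dict(initial_simplex=sp,maxiter=250,xatol=.03,fatol=.005)); p0=r.x
    return r.x,r.fun
def comp(m,uv):
    n,l=cv2.connectedComponents(m.astype(np.uint8)); return l==l[int(uv[1]),int(uv[0])]
def hullmask(m):
    ys,xs=np.where(m); h=cv2.convexHull(np.c_[xs,ys].astype(np.int32)); o=np.zeros(m.shape,np.uint8); cv2.fillConvexPoly(o,h,1); return o.astype(float)
def load(tag): return {n:cv2.imread(f"pics/{n}{tag}.png") for n in("top","scene")}
def hsv(im): return [c.astype(int) for c in cv2.split(cv2.cvtColor(im,cv2.COLOR_BGR2HSV))]
E
python3 - <<'E'
from h import *
I=load("0")
for n,pp in (("top",[(188,213),(215,222),(225,225),(207,290),(310,270),(420,230),(250,176),(200,200),(178,250)]),("scene",[(232,340),(205,305),(310,290),(385,210),(230,253),(222,325)])):
    h,s,v=hsv(I[n]); print(n,[(p,h[p[1],p[0]],s[p[1],p[0]],v[p[1],p[0]]) for p in pp])
E
```

```text
top [((188, 213), np.int64(9), np.int64(235), np.int64(52)), ((215, 222), np.int64(10), np.int64(204), np.int64(50)), ((225, 225), np.int64(26), np.int64(23), np.int64(163)), ((207, 290), np.int64(14), np.int64(51), np.int64(141)), ((310, 270), np.int64(17), np.int64(153), np.int64(172)), ((420, 230), np.int64(70), np.int64(59), np.int64(13)), ((250, 176), np.int64(7), np.int64(30), np.int64(145)), ((200, 200), np.int64(28), np.int64(27), np.int64(161)), ((178, 250), np.int64(7), np.int64(197), np.int64(48))]
scene [((232, 340), np.int64(8), np.int64(190), np.int64(55)), ((205, 305), np.int64(9), np.int64(188), np.int64(57)), ((310, 290), np.int64(18), np.int64(131), np.int64(201)), ((385, 210), np.int64(30), np.int64(43), np.int64(18)), ((230, 253), np.int64(4), np.int64(13), np.int64(162)), ((222, 325), np.int64(8), np.int64(197), np.int64(57))]
```

```bash
cat > meas.py <<'E'
from h import *
def bars(I,tops,scenes,z0=2.0,both=True,seeds=None):
    T=I["top"];S=I["scene"]
    def bm(im):
        return (im.max(2)<85)
    mt,ms=bm(T),bm(S); out=[]
    for a,b in zip(tops,scenes):
        g=ray("top",a,36)[0]; m={"top":comp(mt,a).astype(float)}
        if b is not None: m["scene"]=comp(ms,b).astype(float)
        best=None
        for yaw in (-30,10,50,90):
            r=fit(m,(80,36,34),[g[0],g[1],yaw]+([] if z0 is not None else [2]),z0=z0)
            if best is None or r[1]<best[1]: best=r
        out.append(best); print("bar",a,{k:int(v.sum()) for k,v in m.items()},np.round(best[0],1),round(best[1],1))
    return out
E
python3 - <<'E'
from meas import *
I=load("0")
def wood(im):
    h,s,v=hsv(im); return (h>10)&(h<25)&(s>90)&(v>90)
m={"top":hullmask(comp(wood(I["top"]),(310,275))),"scene":hullmask(comp(wood(I["scene"]),(340,275)))}
print({k:v.sum() for k,v in m.items()})
g=ray("top",(310,250),12)[0]
for mm in (m,{"top":m["top"]},{"scene":m["scene"]}):
  for z0 in (0,None):
    r=fit(mm,(160,250,24),[g[0],g[1],3]+([0] if z0 is None else []),z0=z0); print("board",list(mm),np.round(r[0],1),round(r[1],1))
def blk(im): return im.max(2)<60
m={"top":comp(blk(I["top"]),(420,230)).astype(float),"scene":comp(blk(I["scene"]),(385,210)).astype(float)}
print({k:v.sum() for k,v in m.items()})
g=ray("top",(415,233),3)[0]
for mm in (m,{"top":m["top"]}):
  r=fit(mm,(255,105,3),[g[0],g[1],-25],z0=0); print("mat",np.round(r[0],1),round(r[1],1))
tp=[(188,213),(215,222),(178,260),(207,263)]
sc=[(237,294),(260,320),(207,304),(232,340)]
for t in tp: print(proj("scene",ray("top",t,36)))
E
```

```text
{'top': np.float64(6752.0), 'scene': np.float64(4605.0)}
board ['top', 'scene'] [492.4 -59.6  10.4] 260.0
board ['top', 'scene'] [489.9 -58.   10.5   7.3] 196.3
board ['top'] [490.7 -58.4  10.2] 56.9
board ['top'] [486.9 -59.2  10.3  18.9] 11.2
board ['scene'] [497.2 -61.3  10.5] 105.0
board ['scene'] [504.  -66.4  10.5  -8.6] 68.4
{'top': np.float64(3803.0), 'scene': np.float64(1767.0)}
mat [ 566.2 -321.9  -21. ] 118.3Traceback (most recent call last):
  File "<stdin>", line 16, in <module>
  File "h.py", line 57, in fit
    r=minimize(cost,p0,method="Nelder-Mead",options=dict(initial_simplex=sp,maxiter=250,xatol=.03,fatol=.005)); p0=r.x
    res = _minimize_neldermead(fun, x0, args, callback, bounds=bounds,
                               **options)
    fsim[j] = func(sim[j])
              ~~~~^^^^^^^^
    fx = function(np.copy(x), *(wrapper_args + args))
  File "h.py", line 51, in cost
    s=cv2.GaussianBlur(sil(proj(n,B),m.shape,o),(0,0),1.0)
                           ~~~~^^^^^
  File "h.py", line 7, in proj
    f,cx,cy,T=P(n); X=np.atleast_2d(X).astype(float); c=(X-T[:3,3])@T[:3,:3]
              ~^^^
  File "h.py", line 5, in P
    p=env.camera_params(n); f=240/np.tan(np.radians(p["fov_y"]/2)); return f,p["cx"],p["cy"],np.array(p["pose"])
ValueError: time passes only in moves, steps and waits
```

```bash
python3 - <<'E'
from workcell import env
import pickle,numpy as np
pickle.dump({n:env.camera_params(n) for n in("top","scene")},open("cams.pkl","wb"))
s=open("h.py").read()
s=s.replace('''    p=env.camera_params(n); f=240''','''    p=CAM[n]; f=240''',1).replace("def P(n)","import pickle\nCAM=pickle.load(open('cams.pkl','rb'))\ndef P(n)",1)
open("h.py","w").write(s)
E
python3 - <<'E'
from meas import *
I=load("0")
for n,p in (("top",[492.4,-59.6,10.4]),("scene",[492.4,-59.6,10.4])):
    im=cv2.resize(I[n],None,fx=4,fy=4,interpolation=cv2.INTER_CUBIC)
    b=box(p,160,250,24,z0=0); q=(proj(n,b)+.5)*4-.5
    for i in range(8):
        for j in range(i):
            if bin(i^j).count("1")==1: cv2.line(im,tuple(np.int32(q[i])),tuple(np.int32(q[j])),(0,0,255),1)
    lo=q.min(0).astype(int)-40; hi=q.max(0).astype(int)+40
    cv2.imwrite(f"pics/ov_{n}.png",im[lo[1]:hi[1],lo[0]:hi[0]])
E
```

```text
(no output)
```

View pics/ov_top.png

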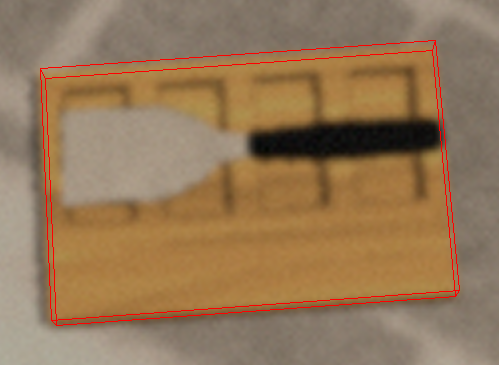

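View pics/ov_scene.png

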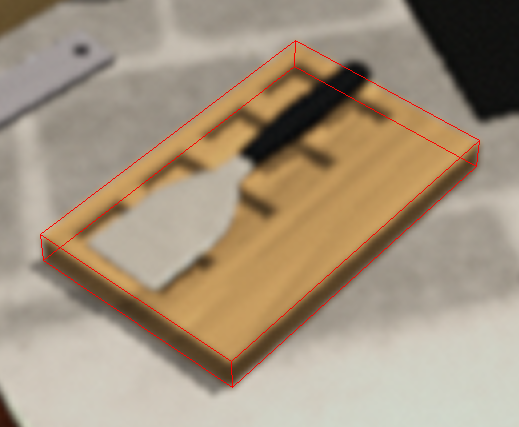

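```bash
cat > m1.py <<'E'
from meas import *
I=load("0")
def wood(im):
    h,s,v=hsv(im); return (h>10)&(h<25)&(s>90)&(v>90)
def blk(im): return im.max(2)<60
def fitc(mm,dims,p0,z0=0): # top only with image scale
    return fit(mm,dims,p0,z0=z0)
mb={"top":hullmask(comp(wood(I["top"]),(310,275))),"scene":hullmask(comp(wood(I["scene"]),(340,275)))}
mm={"top":comp(blk(I["top"]),(420,230)).astype(float),"scene":comp(blk(I["scene"]),(385,210)).astype(float)}
g=ray("top",(415,233),3)[0]
for n in("top","scene"):
  for z0 in(0,None):
    r=fit({n:mm[n]},(255,105,3),[g[0],g[1],-15]+([0] if z0 is None else []),z0=z0); print("mat",n,np.round(r[0],1),round(r[1],1))
tp=[(188,213),(215,222),(178,260),(207,263)]
print([np.round(proj("scene",ray("top",t,36))[0]) for t in tp])
sc=[tuple(proj("scene",ray("top",t,36))[0]) for t in tp]
bars(I,tp,sc); print("free z")
bars(I,tp,sc,z0=None); print("top only"); bars(I,tp,[None]*4)
E
python3 m1.py
```

```text
mat top [ 565.6 -321.7  -21.2] 61.6
mat top [ 574.  -328.1  -21.1  -32.3] 8.9
mat scene [ 567.1 -322.3  -21.1] 51.7
mat scene [ 602.3 -361.5  -21.2  -42.9] 4.5
[array([209., 299.]), array([239., 289.]), array([234., 334.]), array([262., 317.])]
bar (188, 213) {'top': 544, 'scene': 573} [551.7 259.    3.4] 55.6
bar (215, 222) {'top': 511, 'scene': 1099} [532.  186.7  -8.9] 583.2
bar (178, 260) {'top': 540, 'scene': 618} [429.6 263.3 -10.1] 73.4
bar (207, 263) {'top': 531, 'scene': 1099} [429.5 191.9 -12.2] 513.3
free z
bar (188, 213) {'top': 544, 'scene': 573} [552.  258.8   3.    1.2] 54.9
bar (215, 222) {'top': 511, 'scene': 1099} [533.6 186.9  -8.8  -2.9] 574.3
bar (178, 260) {'top': 540, 'scene': 618} [430.8 263.2 -10.2  -1. ] 71.1
bar (207, 263) {'top': 531, 'scene': 1099} [430.1 191.7 168.5   2.2] 513.8
top only
bar (188, 213) {'top': 544} [551.3 258.7   6. ] 16.8
bar (215, 222) {'top': 511} [533.  186.2  -6.5] 25.5
bar (178, 260) {'top': 540} [428.5 262.4  -9.1] 29.8
bar (207, 263) {'top': 531} [428.  191.1  -9.7] 22.5
```

Run:
```python
from h import *
I=load("0")
def line(n,a,b,N=25,hw=8,s=1):
    g=cv2.GaussianBlur(cv2.cvtColor(I[n],cv2.COLOR_BGR2GRAY),(0,0),1).astype(np.float32)
    a=np.array(a,float);b=np.array(b,float);d=(b-a)/np.linalg.norm(b-a);nn=np.array([-d[1],d[0]]);P=[]
    o=np.arange(-hw,hw+.01,.25)
    for t in np.linspace(0,1,N):
        q=a+(b-a)*t+o[:,None]*nn
        v=cv2.remap(g,q[:,0].astype(np.float32)[None],q[:,1].astype(np.float32)[None],1)[0]
        k=np.argmax(np.abs(np.gradient(v))); P.append(o[k])
    P=np.array(P); t=np.linspace(-1,1,N); w=np.ones(N,bool)
    for _ in range(4):
        c=np.polyfit(t[w],P[w],2); r=P-np.polyval(c,t); w=np.abs(r)<max(.6,1.5*np.median(np.abs(r)))
    print(n,a,b,np.round(P,1),"sag",round(c[0],2),w.sum())
line("scene",(545,0),(393,370))
line("top",(0,375),(215,145))
line("top",(400,305),(565,30),hw=5)
line("scene",(507,0),(640,158))
line("scene",(52,0),(66,310),hw=5)
```

```text
scene [545.   0.] [393. 370.] [ 0.2 -8.   8.   8.   7.5  7.   5.8  4.8  6.5  2.8  1.   3.2  1.8 -2.
 -3.2 -1.5 -5.5 -6.8 -8.  -6.5 -7.  -8.   7.5  7.8  8. ] sag -0.83 17
top [  0. 375.] [215. 145.] [-0.5  5.8 -5.2  3.  -0.5 -4.5  0.2 -4.   3.2  2.2 -6.5  2.2  6.   4.8
  4.   3.   2.8  2.   1.2  1.   0.8 -0.5 -1.8 -1.5 -3.8] sag -4.98 15
top [400. 305.] [565.  30.] [ 5.   2.8  1.8  0.  -1.8 -3.  -4.  -5.  -1.   3.  -0.5  0.2  1.2  2.2
  3.8  4.   4.   5.   5.   4.8  5.  -5.  -2.  -5.  -4. ] sag -4.78 17
scene [507.   0.] [640. 158.] [-1.  -8.  -8.   3.   7.  -8.  -8.   1.8 -5.8  8.  -8.  -8.   7.2 -6.2
  5.   1.   4.5  3.5  3.5  8.  -8.  -5.2 -8.  -7.   1. ] sag -3.95 21
scene [52.  0.] [ 66. 310.] [-4.5  1.   3.5 -5.  -0.2  4.2 -4.2  4.5 -5.  -5.   5.   0.8 -1.8 -3.
  0.5 -1.  -4.2 -5.  -5.  -0.5  2.  -5.  -3.8  4.8 -0.2] sag -0.16 15
```

Run:
```python
from h import *
I=load("0")
crop("top",225,150,110,45,7,"pics/se_t.png",I["top"])
crop("scene",205,215,95,60,8,"pics/se_s.png",I["scene"])
```

```text
(no output)
```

View pics/se_t.png

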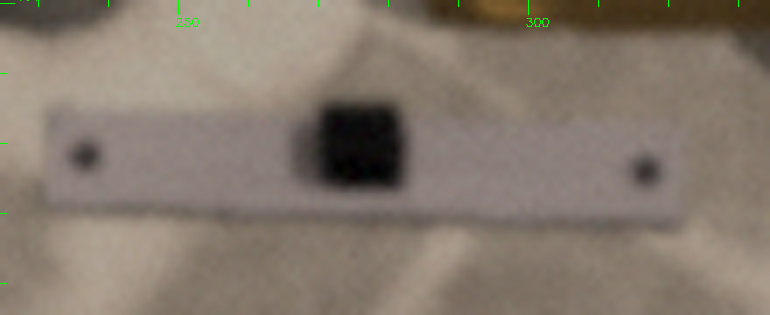

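View pics/se_s.png

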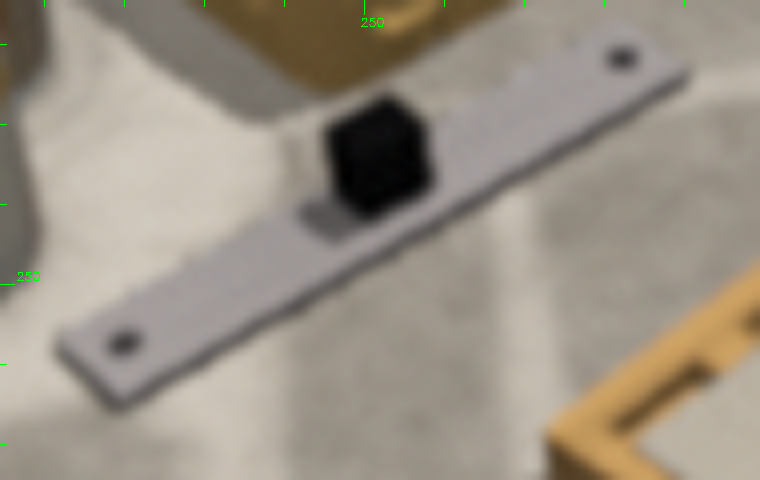

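Run:
```python
from h import *
c=lambda x,y,s,ox,oy:((x+.5)/s-.5+ox,(y+.5)/s-.5+oy)
a=tri({"top":(236.6,171.6),"scene":(220.1,257.4)});b=tri({"top":(316.6,173.9),"scene":(282.3,221.8)});print(a,b,(a[0]+b[0])/2, np.linalg.norm(a[0]-b[0]),np.degrees(np.arctan2(*(a[0]-b[0])[[1,0]])))
for n,u in (("top",[(236.6,171.6),(316.6,173.9)]),("scene",[(220.1,257.4),(282.3,221.8)])):
    X=ray(n,u,8);print(n,X.round(1).tolist(),X.mean(0).round(1),np.linalg.norm(X[0]-X[1]),np.degrees(np.arctan2(*(X[0]-X[1])[[1,0]])))
# block top centre
print("block",tri({"top":c(363,132,7,225,150),"scene":c(378,120,8,205,215)}))
print("spade")
T=[c(372,278,3.4,155,150),c(373,359,3.4,155,150),c(692,299,3.4,155,150),c(531,308,3.4,155,150)]
S=[c(378,213,3.6,180,210),c(438,261,3.6,180,210),c(621,66,3.6,180,210),c(518,141,3.6,180,210)]
for t,s in zip(T,S): print(np.round(tri({"top":t,"scene":s})[0],1),tri({"top":t,"scene":s})[1])
print("top z27 / handle z40",ray("top",T[:2],27).round(1).tolist(),ray("top",T[2:],38).round(1).tolist())
print("sauce base",ray("scene",[(367,192)],0), "top cap",tri({"top":(477,207),"scene":(402,151)}))
print("mill top",tri({"top":(394,168),"scene":(332,175)}))
```

```text
(array([678.60743293, 155.31996712,  10.16330368]), {'top': array([-0., -0.]), 'scene': array([0., 0.])}) (array([695.03026834, -53.63251398,   9.98701679]), {'top': array([-0., -0.]), 'scene': array([0., 0.])}) [686.81885064  50.84372657  10.07516023] 209.5969464423465 94.49398236878791
top [[679.4, 155.8, 8.0], [695.7, -53.6, 8.0]] [687.5  51.1   8. ] 210.03404044169852 94.46379178749615
scene [[680.9, 154.5, 8.0], [697.2, -54.8, 8.0]] [689.   49.9   8. ] 209.99860379277334 94.45962997613468
block (array([686.39474292,  48.59198588,  42.50341015]), {'top': array([-0.1, -0.2]), 'scene': array([0.2, 0.1])})
spade
[521.3  58.9  30.4] {'top': array([0.1, 0.1]), 'scene': array([-0.1, -0. ])}
[462.5  50.9  25.6] {'top': array([0., 0.]), 'scene': array([-0., -0.])}
[ 531.6 -175.3   29.7] {'top': array([-0.1, -0.2]), 'scene': array([0.2, 0. ])}
[511.3 -58.8  35.3] {'top': array([-0.2, -0.3]), 'scene': array([0.4, 0.1])}
top z27 / handle z40 [[522.3, 59.6, 27.0], [462.2, 50.7, 27.0]] [[529.2, -175.0, 38.0], [509.9, -59.6, 38.0]]
sauce base [[ 657.14358419 -348.35579628    0.        ]] top cap (array([ 603.91698284, -428.94128706,  141.97958183]), {'top': array([-0.1, -0.1]), 'scene': array([0.1, 0. ])})
mill top (array([ 701.79147999, -243.24876919,   85.16905832]), {'top': array([-0.1, -0.2]), 'scene': array([0.2, 0. ])})
```

Run:
```python
from h import *
print(ray("scene",[(397,190)],5).round(), ray("top",[(459,222)],5).round(), ray("top",[(478,207)],175).round(),ray("scene",[(402,152)],170).round())
m=box([566,-322,-21],255,105,3,z0=0); print(m[1::2,:2].round())
```

```text
[[ 601. -424.    5.]] [[ 606. -431.    5.]] [[ 592. -420.  175.]] [[ 570. -389.  170.]]
[[ 428. -325.]
 [ 466. -227.]
 [ 666. -417.]
 [ 704. -319.]]
```

Call:
drive_tool(motion=[[[0.0164,0.0224,-0.0047],[0,0,0.07]],[[0.0164,0.0224,-0.0047],[0,0,0.07]],[[0.0164,0.0224,-0.0047],[0,0,0.07]],[[0.0164,0.0224,-0.0047],[0,0,0.07]],[[0.0164,0.0224,-0.0047],[0,0,0.07]],[[0.0164,0.0224,-0.0047],[0,0,0.07]],[[0.0164,0.0224,-0.0047],[0,0,0.07]],[[0.0164,0.0224,-0.0047],[0,0,0.07]],[[0.0164,0.0224,-0.0047],[0,0,0.07]],[[0.0164,0.0224,-0.0047],[0,0,0.07]]], claw=0.6, force=40)

```text
time_s: 0.93
ee_pos: [352.8, -317.9, 166.5]
ee_rot: [-180.0, 0.0, -30.6]
force: [0.4, 0.3, 0.1]
gripper_width: 54.7
```

Call:
drive_tool(motion=[[[0.0164,0.0224,-0.0047],[0,0,0.07]],[[0.0164,0.0224,-0.0047],[0,0,0.07]],[[0.0164,0.0224,-0.0047],[0,0,0.07]],[[0.0164,0.0224,-0.0047],[0,0,0.07]],[[0.0164,0.0224,-0.0047],[0,0,0.07]],[[0.0164,0.0224,-0.0047],[0,0,0.07]],[[0.0164,0.0224,-0.0047],[0,0,0.07]],[[0.0164,0.0224,-0.0047],[0,0,0.07]],[[0.0164,0.0224,-0.0047],[0,0,0.07]],[[0.0164,0.0224,-0.0047],[0,0,0.07]]])

```text
time_s: 1.77
ee_pos: [516.8, -93.9, 119.4]
ee_rot: [-180.0, 0.0, 9.5]
force: [0.6, 0.1, -0.2]
gripper_width: 54.6
```

Call:
drive_tool(motion=[[[0,0,-0.012],[0,0,0]],[[0,0,-0.012],[0,0,0]],[[0,0,-0.012],[0,0,0]],[[0,0,-0.012],[0,0,0]],[[0,0,-0.012],[0,0,0]],[[0,0,-0.012],[0,0,0]],[[0,0,-0.01],[0,0,0]],[[0,0,-0.006],[0,0,0]],[[0,0,-0.004],[0,0,0]],[[0,0,0],[0,0,0]]])

```text
time_s: 2.6
ee_pos: [516.0, -95.2, 27.3]
ee_rot: [-180.0, 0.1, 9.3]
force: [-0.1, -0.4, 0.0]
gripper_width: 54.8
```

Call:
drive_tool(motion=[[[0,0,0],[0,0,0]],[[0,0,0],[0,0,0]],[[0,0,0],[0,0,0]],[[0,0,0],[0,0,0]],[[0,0,0],[0,0,0]],[[0,0,0],[0,0,0]],[[0,0,0],[0,0,0]],[[0,0,0],[0,0,0]],[[0,0,0],[0,0,0]],[[0,0,0],[0,0,0]]], claw=0.1)

```text
time_s: 3.43
ee_pos: [516.7, -95.3, 28.3]
ee_rot: [180.0, -0.0, 9.3]
force: [-0.6, 0.3, 2.7]
gripper_width: 21.7
```

Call:
drive_tool(motion=[[[0,0,0.008],[0,0,0]],[[0,0,0.01],[0,0,0]],[[0,0,0.01],[0,0,0]],[[0,0,0.01],[0,0,0]],[[0,0,0.01],[0,0,0]],[[0,0,0.01],[0,0,0]],[[0,0,0.01],[0,0,0]],[[0,0,0.01],[0,0,0]],[[0,0,0.01],[0,0,0]],[[0,0,0],[0,0,0]]])

```text
time_s: 4.27
ee_pos: [517.8, -95.5, 118.3]
ee_rot: [179.9, -0.2, 9.3]
force: [0.6, -0.3, -1.6]
gripper_width: 21.7
```

Run:
```python
from h import *
for n in("top","scene"): cv2.imwrite(f"pics/{n}1.png",env.grab_frame(n)[:,:,::-1])
I=load("1")
a=I["top"][130:330,150:510];b=I["scene"][120:370,170:450]
c=np.vstack([cv2.resize(a,(720,400))])
cv2.imwrite("pics/c1t.png",c);cv2.imwrite("pics/c1s.png",cv2.resize(b,None,fx=2.3,fy=2.3))
```

```text
(no output)
```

View pics/c1s.png

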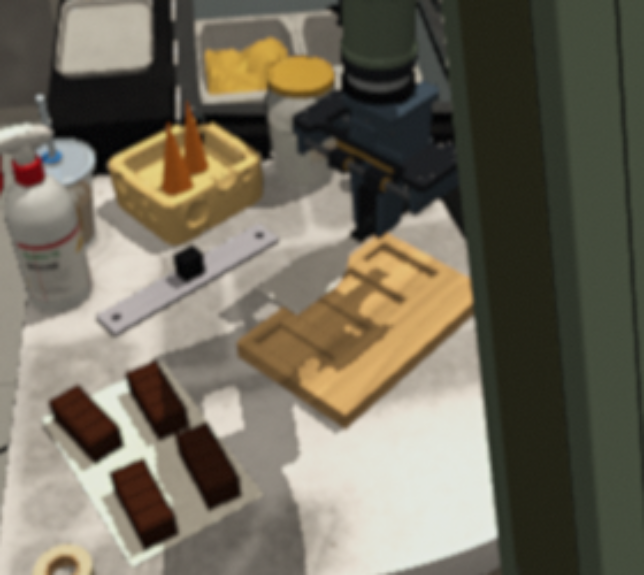

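View pics/c1t.png

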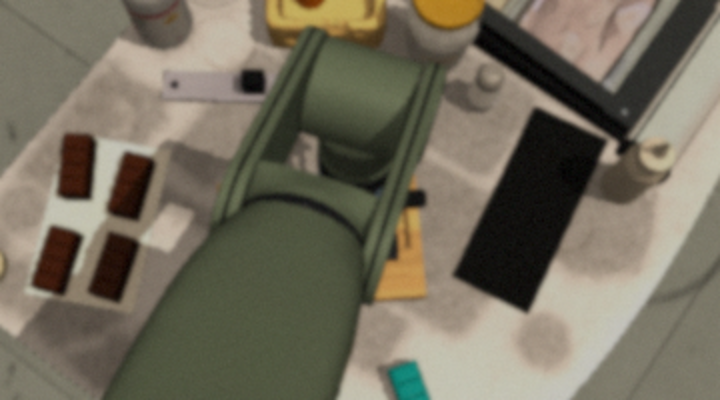

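Call:
drive_tool(motion=[[[-0.0034,-0.0027,0],[0,0,-0.07]],[[-0.0034,-0.0027,0],[0,0,-0.09]],[[-0.0034,-0.0027,0],[0,0,-0.1]],[[-0.0034,-0.0027,0],[0,0,-0.1]],[[-0.0034,-0.0027,0],[0,0,-0.1]],[[-0.0034,-0.0027,0],[0,0,-0.1]],[[-0.0034,-0.0027,0],[0,0,-0.1]],[[-0.0034,-0.0027,0],[0,0,-0.1]],[[-0.0034,-0.0027,0],[0,0,-0.1]],[[-0.0034,-0.0027,0],[0,0,-0.1]]])

```text
time_s: 5.2
ee_pos: [481.6, -122.3, 115.1]
ee_rot: [179.9, 0.1, -45.9]
force: [0.8, -0.4, -1.7]
gripper_width: 21.4
```

Call:
drive_tool(motion=[[[-0.0034,-0.0027,0],[0,0,-0.12]],[[-0.0034,-0.0027,0],[0,0,-0.12]],[[-0.0034,-0.0027,0],[0,0,-0.12]],[[-0.0034,-0.0027,0],[0,0,-0.12]],[[-0.0034,-0.0027,0],[0,0,-0.12]],[[-0.0034,-0.0027,0],[0,0,-0.12]],[[-0.0034,-0.0027,0],[0,0,-0.12]],[[-0.0034,-0.0027,0],[0,0,-0.12]],[[-0.0034,-0.0027,0],[0,0,-0.12]],[[-0.0034,-0.0027,0],[0,0,-0.06]]])

```text
time_s: 6.03
ee_pos: [447.7, -149.2, 115.2]
ee_rot: [179.9, -0.0, -111.3]
force: [-0.7, -0.0, -0.9]
gripper_width: 22.9
```

Run:
```python
from h import *
for n in("top","scene"): cv2.imwrite(f"pics/{n}2.png",env.grab_frame(n)[:,:,::-1])
I=load("2")
b=I["scene"][100:330,220:500]
cv2.imwrite("pics/c2s.png",cv2.resize(b,None,fx=2.4,fy=2.4))
cv2.imwrite("pics/c2t.png",cv2.resize(I["top"][130:330,230:510],None,fx=2.4,fy=2.4))
print(env.state()["ee_pos"],env.state()["gripper_width"])
```

```text
[ 447.40863667 -149.29002487  115.26445195] 21.63592177658087
```

View pics/c2s.png

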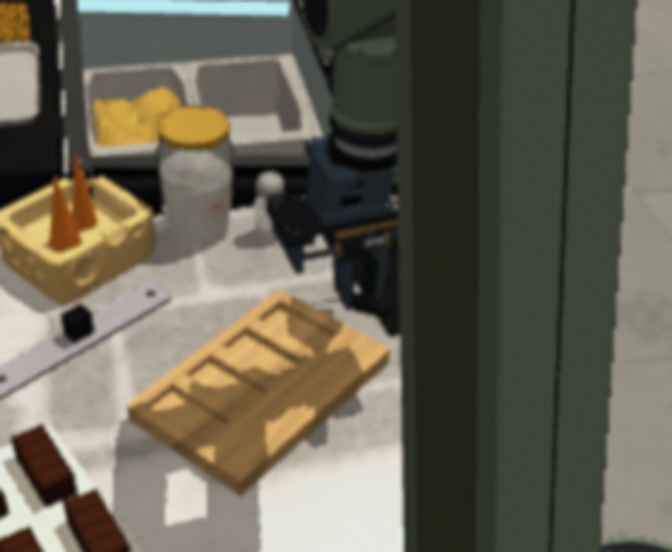

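View pics/c2t.png

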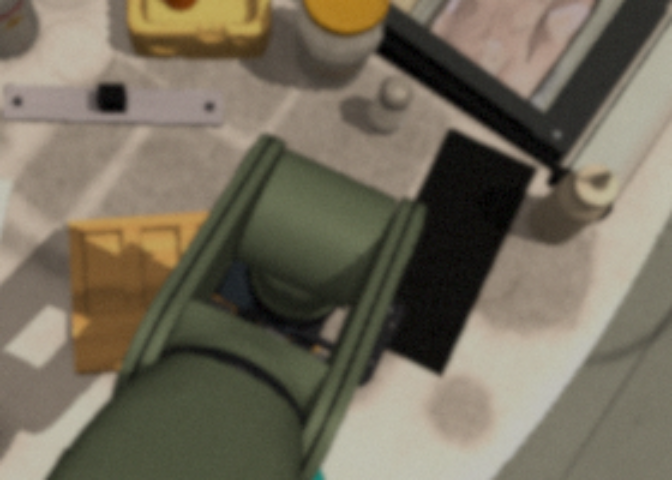

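Call:
drive_tool(motion=[[[0.0087,-0.0156,-0.003],[0,0,0]],[[0.0087,-0.0156,-0.003],[0,0,0]],[[0.0087,-0.0156,-0.003],[0,0,0]],[[0.0087,-0.0156,-0.003],[0,0,0]],[[0.0087,-0.0156,-0.003],[0,0,0]],[[0.0087,-0.0156,-0.003],[0,0,0]],[[0.0087,-0.0156,-0.003],[0,0,0]],[[0.0087,-0.0156,-0.003],[0,0,0]],[[0.0087,-0.0156,-0.003],[0,0,0]],[[0.0087,-0.0156,-0.003],[0,0,0]]])

```text
time_s: 6.97
ee_pos: [536.4, -306.8, 85.3]
ee_rot: [-180.0, -0.0, -110.9]
force: [-0.9, 0.5, 1.1]
gripper_width: 21.4
```

Run:
```python
from h import *
for n in("top","scene"): cv2.imwrite(f"pics/{n}3.png",env.grab_frame(n)[:,:,::-1])
I=load("3")
b=I["scene"][100:330,320:600]
cv2.imwrite("pics/c3s.png",cv2.resize(b,None,fx=2.4,fy=2.4))
cv2.imwrite("pics/c3t.png",cv2.resize(I["top"][130:330,300:580],None,fx=2.4,fy=2.4))
print(env.state()["ee_pos"],env.state()["gripper_width"])
```

```text
[ 537.32441015 -308.38232264   84.98692993] 21.512547300568336
```

View pics/c3s.png

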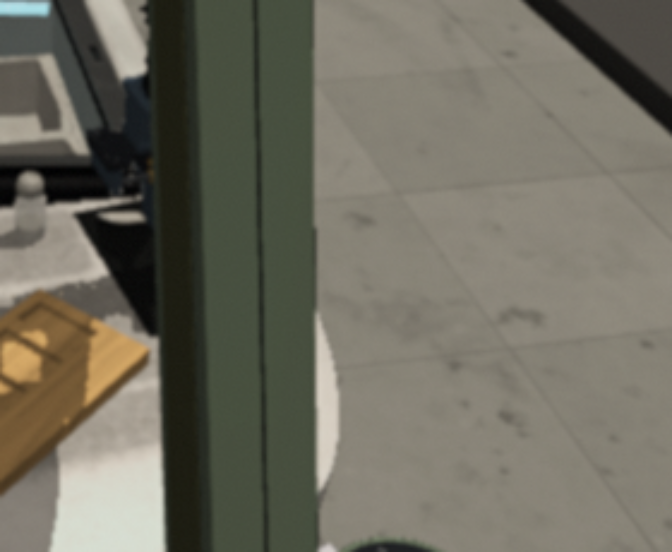

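View pics/c3t.png

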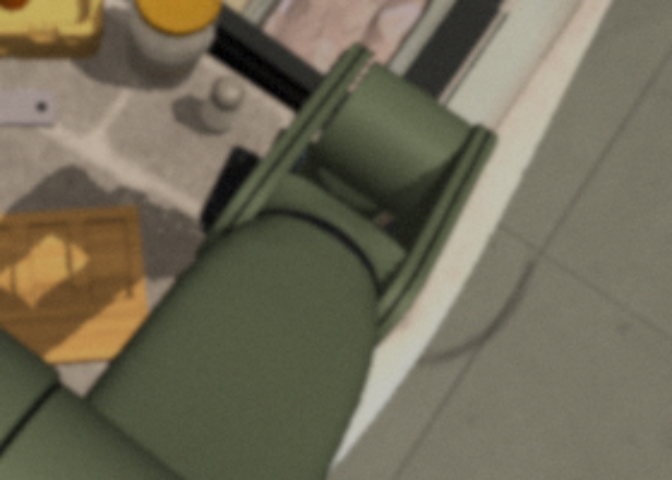

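Run:
```python
from h import *
g=np.array([537.3,-308.4]);d=np.array([np.cos(np.radians(-20.9)),np.sin(np.radians(-20.9))]);n=np.array([-d[1],d[0]])
for z in (82,60,40,110):
    print(z,[proj("scene",[*(g+d*153+n*s),z])[0].round(1).tolist() for s in(30,-30)])
I=load("3");crop("scene",345,170,60,50,10,"pics/c3z.png",I["scene"])
```

```text
82 [[357.7, 166.7], [375.9, 163.3]]
60 [[357.4, 172.8], [375.5, 169.4]]
40 [[357.1, 178.2], [375.0, 174.7]]
110 [[358.1, 158.8], [376.6, 155.5]]
```

View pics/c3z.png

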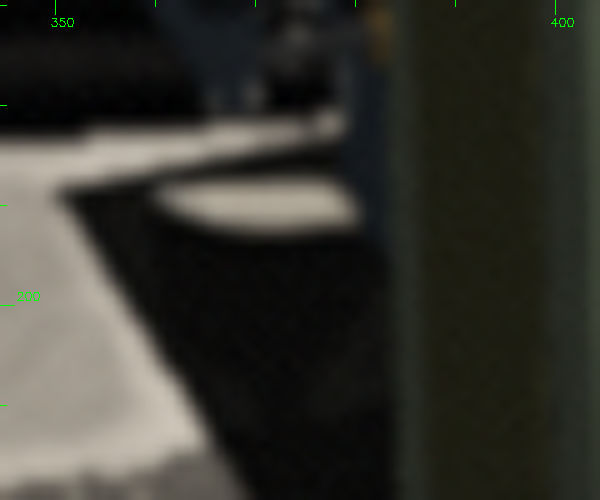

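Call:
drive_tool(motion=[[[0,0,-0.005],[0,0,0]],[[0,0,-0.005],[0,0,0]],[[0,0,-0.005],[0,0,0]],[[0,0,-0.005],[0,0,0]],[[0,0,-0.005],[0,0,0]],[[0,0,-0.005],[0,0,0]],[[0,0,-0.005],[0,0,0]],[[0,0,-0.005],[0,0,0]],[[0,0,-0.005],[0,0,0]],[[0,0,0],[0,0,0]]], force=15)

```text
time_s: 7.9
ee_pos: [534.9, -304.9, 39.7]
ee_rot: [179.9, 0.0, -111.0]
force: [0.5, -0.6, -1.3]
gripper_width: 21.9
```

Call:
drive_tool(motion=[[[0,0,-0.004],[0,0,0]],[[0,0,-0.004],[0,0,0]],[[0,0,-0.004],[0,0,0]],[[0,0,-0.004],[0,0,0]],[[0,0,-0.004],[0,0,0]],[[0,0,-0.004],[0,0,0]],[[0,0,-0.002],[0,0,0]],[[0,0,-0.002],[0,0,0]],[[0,0,0],[0,0,0]],[[0,0,0],[0,0,0]]])

```text
time_s: 8.73
ee_pos: [535.4, -305.3, 13.0]
ee_rot: [-180.0, -0.0, -111.0]
force: [-0.7, -0.2, -0.6]
gripper_width: 22.3
```

Call:
drive_tool(motion=[[[0,0,-0.001],[0,0,0]],[[0,0,-0.001],[0,0,0]],[[0,0,-0.001],[0,0,0]],[[0,0,-0.001],[0,0,0]],[[0,0,-0.001],[0,0,0]],[[0,0,0],[0,0,0]],[[0,0,0],[0,0,0]],[[0,0,0],[0,0,0]],[[0,0,0],[0,0,0]],[[0,0,0],[0,0,0]]])

```text
time_s: 9.57
ee_pos: [535.8, -305.1, 9.6]
ee_rot: [-179.9, 0.0, -111.0]
force: [-1.9, 2.8, 9.2]
gripper_width: 22.1
```

Call:
drive_tool(motion=[[[0,0,0],[0,0,0]],[[0,0,0],[0,0,0]],[[0,0,0],[0,0,0]],[[0,0,0],[0,0,0]],[[0,0,0],[0,0,0]],[[0,0,0],[0,0,0]],[[0,0,0],[0,0,0]],[[0,0,0],[0,0,0]],[[0,0,0],[0,0,0]],[[0,0,0],[0,0,0]]], claw=0.6)

```text
time_s: 10.4
ee_pos: [535.4, -305.3, 7.9]
ee_rot: [180.0, -0.0, -111.0]
force: [0.7, -1.0, 0.1]
gripper_width: 54.7
```

Call:
drive_tool(motion=[[[0,0,0.01],[0,0,0]],[[0,0,0.015],[0,0,0]],[[0,0,0.02],[0,0,0]],[[0,0,0.02],[0,0,0]],[[0,0,0.02],[0,0,0]],[[-0.01,0.02,0.02],[0,0,0]],[[-0.01,0.03,0],[0,0,0]],[[-0.01,0.04,0],[0,0,0]],[[-0.01,0.04,0],[0,0,0]],[[-0.01,0.04,0],[0,0,0]]])

```text
time_s: 11.23
ee_pos: [484.8, -134.0, 114.0]
ee_rot: [-179.9, 0.0, -111.1]
force: [0.8, 0.6, -0.4]
gripper_width: 55.0
```

Call:
drive_tool(motion=[[[-0.01,0.04,0],[0,0,0]],[[-0.01,0.04,0],[0,0,0]],[[0,0.04,0],[0,0,0]],[[0,0.04,0],[0,0,0]],[[0,0.04,0],[0,0,0]],[[0,0.03,0],[0,0,0]],[[0,0.02,0],[0,0,0]],[[0,0.02,0],[0,0,0]],[[0,0,0],[0,0,0]],[[0,0,0],[0,0,0]]])

```text
time_s: 12.07
ee_pos: [465.4, 135.2, 113.6]
ee_rot: [-180.0, -0.0, -110.8]
force: [-0.7, -0.4, 0.1]
gripper_width: 54.8
```

Run:
```python
from h import *
for n in("top","scene"): cv2.imwrite(f"pics/{n}4.png",env.grab_frame(n)[:,:,::-1])
I=load("4")
cv2.imwrite("pics/c4s.png",cv2.resize(I["scene"][120:370,170:450],None,fx=2.3,fy=2.3))
cv2.imwrite("pics/c4t.png",cv2.resize(I["top"][140:340,150:510],None,fx=2.2,fy=2.2))
print(env.state()["ee_pos"],env.state()["gripper_width"])
```

```text
[465.29908486 133.9886537  113.28826781] 54.83627673542409
```

View pics/c4s.png

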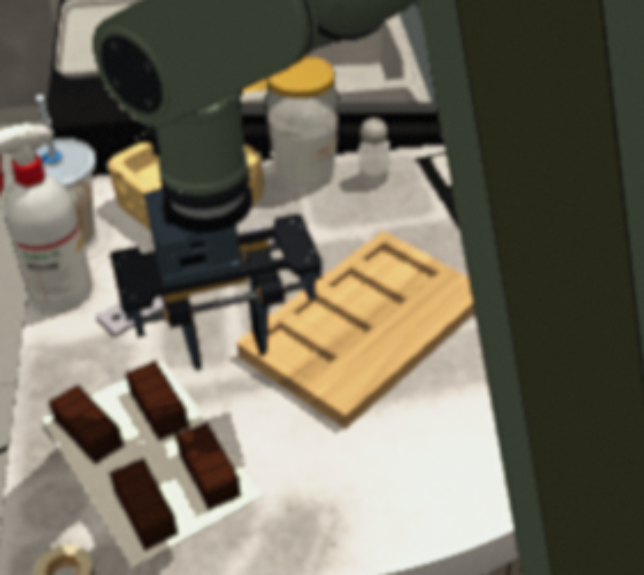

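View pics/c4t.png

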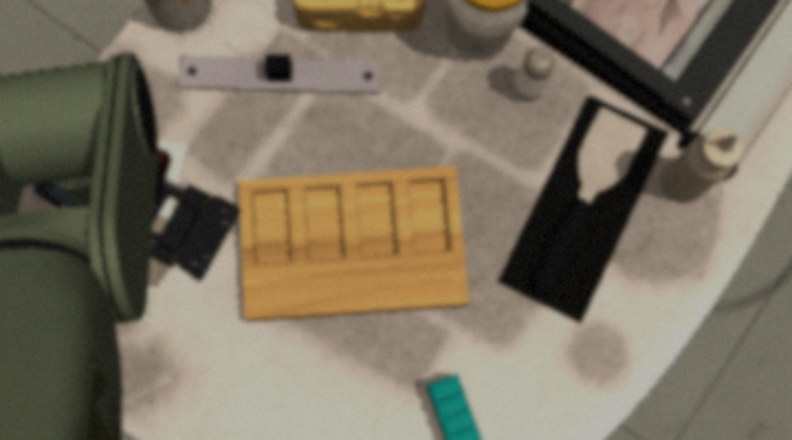

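Run:
```python
from h import *
I=load("4")
crop("top",250,210,125,85,6.2,"pics/c4b.png",I["top"])
crop("top",370,175,90,115,5,"pics/c4m.png",cv2.convertScaleAbs(I["top"],alpha=1.5,beta=0))
```

```text
(no output)
```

View pics/c4b.png

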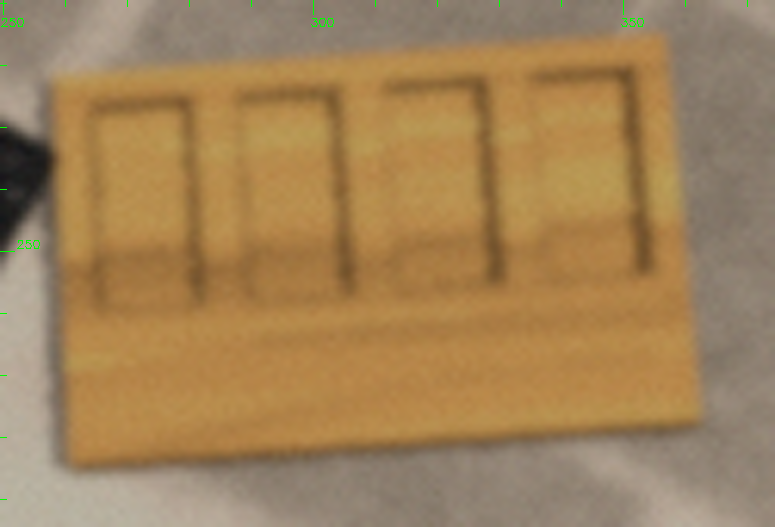

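View pics/c4m.png

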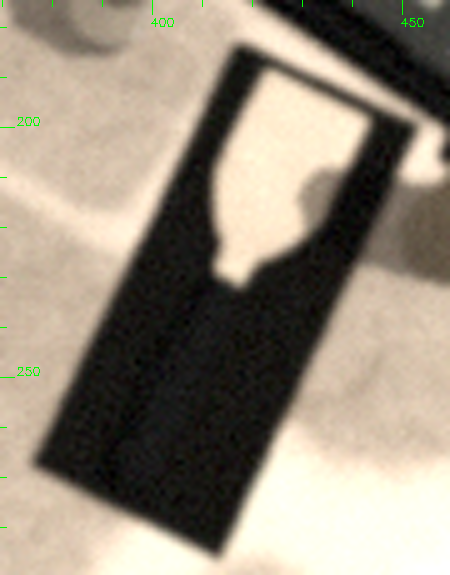

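Run:
```python
from h import *
I=load("4")
crop("scene",265,215,125,95,6.2,"pics/c4d.png",I["scene"])
```

```text
(no output)
```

View pics/c4d.png

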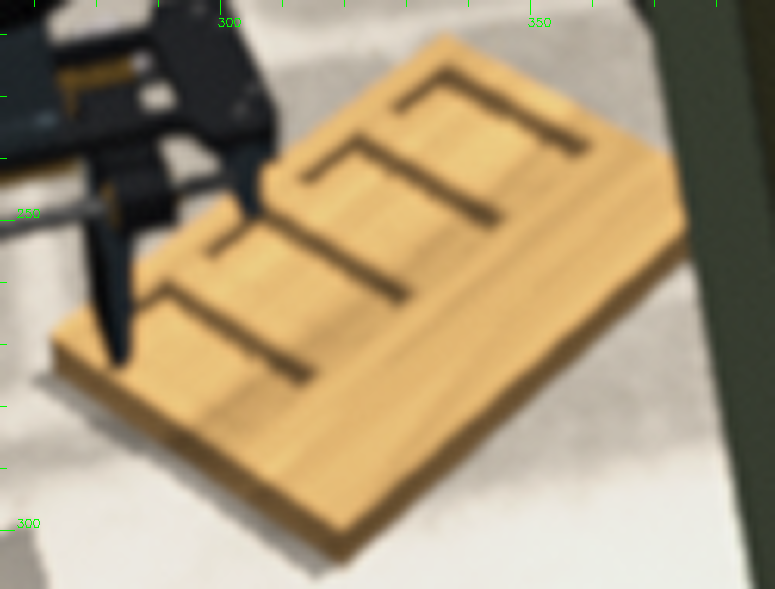

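Run:
```python
from h import *
c=lambda x,y,s,ox,oy:((x+.5)/s-.5+ox,(y+.5)/s-.5+oy)
top=[((80,125,24),c(52,76,6.2,250,210)),((80,-125,24),c(665,36,6.2,250,210)),((-80,-125,12),c(702,424,6.2,250,210)),((-80,125,12),c(70,465,6.2,250,210))]
sc=[((80,125,24),c(52,340,6.2,265,215)),((-80,125,24),c(342,530,6.2,265,215)),((-80,125,0),c(343,566,6.2,265,215)),((80,-125,24),c(445,33,6.2,265,215)),((-80,-125,24),c(727,131,3.6,180,210))]
def X(p,l): 
    a=np.radians(p[2]);return [p[0]+np.cos(a)*l[0]-np.sin(a)*l[1],p[1]+np.sin(a)*l[0]+np.cos(a)*l[1],l[2]]
def solve(obs):
    f=lambda p:np.concatenate([proj(n,X(p,l))[0]-u for n,l,u in obs])
    r=least_squares(f,[491,-59,10]); print(r.x.round(2),r.fun.round(1).tolist())
T=[("top",*o) for o in top];S=[("scene",*o) for o in sc]
solve(T);solve(S);solve(T+S)
# overlay
I=load("4")
for n in("top","scene"):
    im=cv2.resize(I[n],None,fx=6,fy=6,interpolation=cv2.INTER_CUBIC)
    for p,col in (([491.3,-58.8,10.3],(0,0,255)),):
        for k in range(4):
            y0=-90+60*k
            for z,cl in((24,(0,0,255)),(12,(255,0,0))):
                q=np.int32((np.array([proj(n,X(p,(24+a*42,y0+b*20,z)))[0] for a,b in((-1,-1),(-1,1),(1,1),(1,-1))])+.5)*6-.5)
                cv2.polylines(im,[q],True,cl,1)
    q=((proj(n,[491,-59,12])[0]+.5)*6).astype(int); cv2.imwrite(f"pics/ov4{n}.png",im[q[1]-290:q[1]+290,q[0]-390:q[0]+390])
```

```text
[490.32 -58.67  10.11] [0.1, -0.4, 0.1, -0.5, -0.6, 0.3, 0.4, 0.6]
[490.52 -58.27  10.13] [-0.8, -1.0, 0.1, 0.3, 0.1, 1.0, -0.2, 0.1, 0.7, -0.9]
[490.44 -58.46  10.11] [0.1, -0.5, 0.0, -0.5, -0.7, 0.3, 0.3, 0.5, -0.7, -1.1, 0.2, 0.3, 0.2, 1.0, -0.1, 0.1, 0.8, -0.9]
```

View pics/ov4top.png

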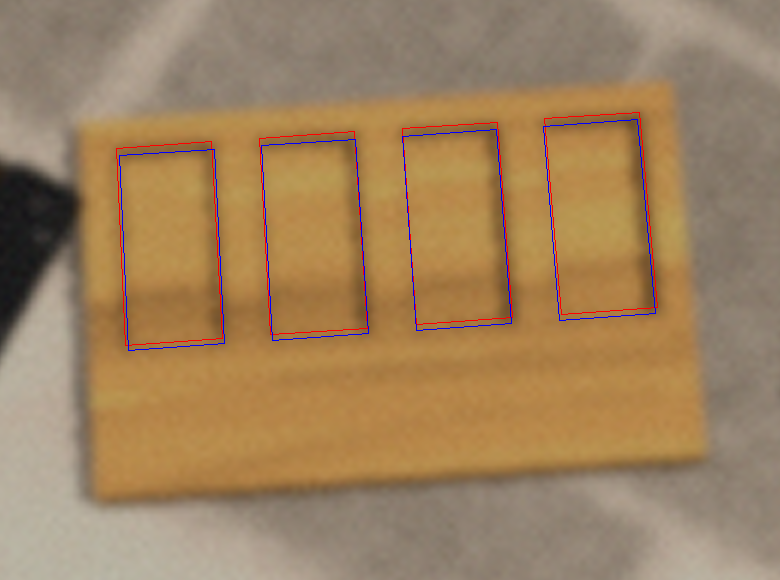

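View pics/ov4scene.png

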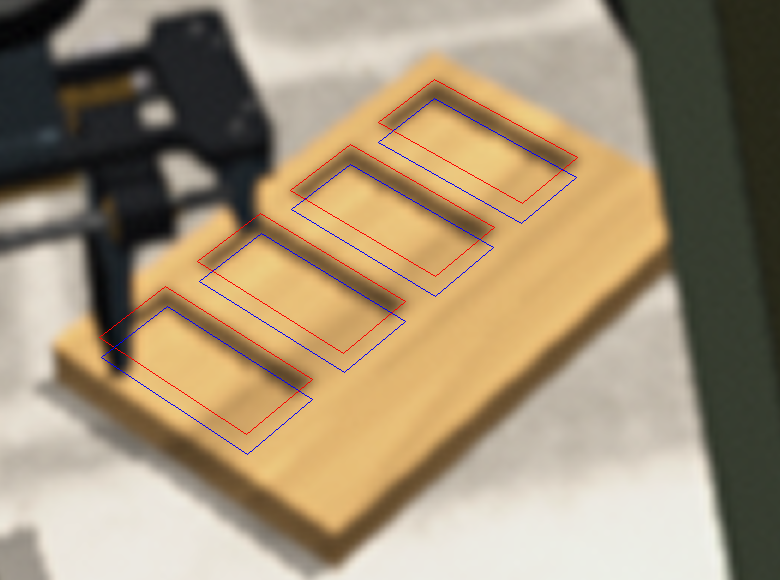

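Call:
drive_tool(motion=[[[-0.006,0.0096,0],[0,0,0.03]],[[-0.006,0.0096,0],[0,0,0.03]],[[-0.006,0.0096,0],[0,0,0.03]],[[-0.006,0.0096,0],[0,0,0.03]],[[-0.006,0.0096,0],[0,0,0.03]],[[-0.006,0.0096,-0.005],[0,0,0.033]],[[0,0,-0.01],[0,0,0]],[[0,0,-0.01],[0,0,0]],[[0,0,-0.01],[0,0,0]],[[0,0,-0.01],[0,0,0]]], claw=0.55)

```text
time_s: 13.0
ee_pos: [428.7, 193.1, 67.2]
ee_rot: [180.0, -0.0, -100.3]
force: [-0.4, -0.1, -0.4]
gripper_width: 49.8
```

Call:
drive_tool(motion=[[[0,0,-0.005],[0,0,0]],[[0,0,0],[0,0,0]],[[0,0,0],[0,0,0]],[[0,0,0],[0,0,0]],[[0,0,0],[0,0,0]],[[0,0,0],[0,0,0]],[[0,0,0],[0,0,0]],[[0,0,0],[0,0,0]],[[0,0,0],[0,0,0]],[[0,0,0],[0,0,0]]])

```text
time_s: 13.83
ee_pos: [429.4, 192.3, 63.1]
ee_rot: [-180.0, 0.0, -100.5]
force: [0.4, -0.3, -0.5]
gripper_width: 50.2
```

Run:
```python
from h import *
for n in("top","scene"): cv2.imwrite(f"pics/{n}5.png",env.grab_frame(n)[:,:,::-1])
I=load("5")
crop("scene",180,240,140,120,5,"pics/c5s.png",I["scene"])
print(env.state()["ee_pos"],env.state()["gripper_width"],env.state()["ee_rot"])
```

```text
[429.43163002 192.31990982  63.01950839] 49.82034462445258 [-1.79993738e+02 -5.94118113e-04 -1.00499086e+02]
```

View pics/c5s.png

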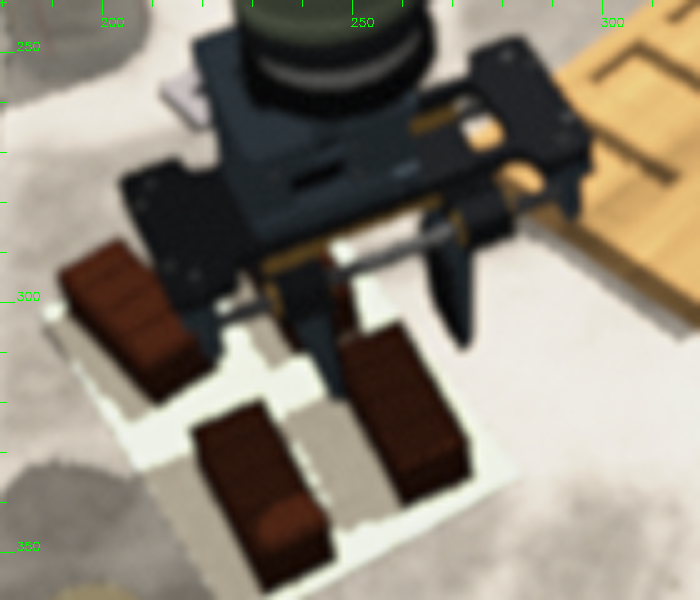

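Call:
drive_tool(motion=[[[0,0,-0.007],[0,0,0]],[[0,0,-0.007],[0,0,0]],[[0,0,-0.007],[0,0,0]],[[0,0,-0.007],[0,0,0]],[[0,0,-0.007],[0,0,0]],[[0,0,-0.005],[0,0,0]],[[0,0,-0.003],[0,0,0]],[[0,0,-0.002],[0,0,0]],[[0,0,0],[0,0,0]],[[0,0,0],[0,0,0]]])

```text
time_s: 14.77
ee_pos: [429.6, 192.4, 18.0]
ee_rot: [-180.0, 0.0, -100.5]
force: [0.1, 1.0, 0.1]
gripper_width: 49.8
```

Call:
drive_tool(motion=[[[0,0,0],[0,0,0]],[[0,0,0],[0,0,0]],[[0,0,0],[0,0,0]],[[0,0,0],[0,0,0]],[[0,0,0],[0,0,0]],[[0,0,0],[0,0,0]],[[0,0,0],[0,0,0]],[[0,0,0],[0,0,0]],[[0,0,0],[0,0,0]],[[0,0,0],[0,0,0]]], claw=0.2, force=25)

```text
time_s: 15.6
ee_pos: [429.5, 192.3, 18.2]
ee_rot: [-180.0, 0.0, -100.5]
force: [-0.0, -1.4, 5.4]
gripper_width: 35.7
```

Call:
drive_tool(motion=[[[0,0,0.005],[0,0,0]],[[0,0,0.01],[0,0,0]],[[0,0,0.01],[0,0,0]],[[0,0,0.01],[0,0,0]],[[0,0,0.01],[0,0,0]],[[0,0,0.005],[0,0,0]],[[0,0,0],[0,0,0]],[[0,0,0],[0,0,0]],[[0,0,0],[0,0,0]],[[0,0,0],[0,0,0]]])

```text
time_s: 16.43
ee_pos: [428.9, 192.1, 67.3]
ee_rot: [179.9, -0.1, -100.5]
force: [-0.6, 1.5, -2.0]
gripper_width: 35.9
```

Run:
```python
from h import *
for n in("top","scene"): cv2.imwrite(f"pics/{n}6.png",env.grab_frame(n)[:,:,::-1])
I=load("6")
crop("scene",180,240,140,120,5,"pics/c6s.png",I["scene"])
print(env.state()["ee_pos"],env.state()["gripper_width"],env.state()["ee_rot"])
```

```text
[429.07430056 192.19215965  67.45921076] 35.703312372770355 [ 1.79945158e+02 -3.99803539e-02 -1.00498015e+02]
```

View pics/c6s.png

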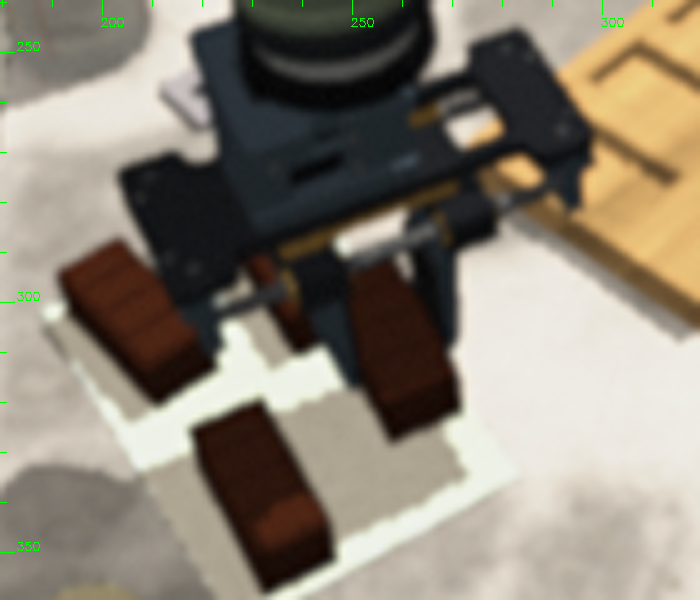

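Run:
```python
from h import *
c=lambda x,y,s,ox,oy:((x+.5)/s-.5+ox,(y+.5)/s-.5+oy)
g=np.array([429.1,192.2]);a=np.radians(-10.5);d=np.array([np.cos(a),np.sin(a)]);n=np.array([-d[1],d[0]])
for lab,u,z in(("bl",c(393,441,5,180,240),51.5),("br",c(461,407,5,180,240),51.5),("tr",c(456,376,5,180,240),84),("tl",c(386,408,5,180,240),84)):
    X=ray("scene",u,z)[0][:2]-g; print(lab,round(X@d,1),round(X@n,1))
```

```text
bl -37.1 15.3
br -34.4 -17.4
tr -42.8 -14.5
tl -44.2 17.7
```

Call:
drive_tool(motion=[[[0.0069,-0.0158,0],[0,0,0.036]],[[0.0069,-0.0158,0],[0,0,0.036]],[[0.0069,-0.0158,0],[0,0,0.036]],[[0.0069,-0.0158,0],[0,0,0.036]],[[0.0069,-0.0158,0],[0,0,0.036]],[[0.0069,-0.0158,0],[0,0,0.036]],[[0.0069,-0.0158,0],[0,0,0.036]],[[0.0069,-0.0158,0],[0,0,0.036]],[[0.0069,-0.0158,0],[0,0,0.036]],[[0.0069,-0.0158,0],[0,0,0.036]]])

```text
time_s: 17.37
ee_pos: [498.5, 33.5, 67.6]
ee_rot: [180.0, 0.0, -79.8]
force: [0.2, -0.3, -0.8]
gripper_width: 35.9
```

Call:
drive_tool(motion=[[[0,0,-0.005],[0,0,0]],[[0,0,-0.005],[0,0,0]],[[0,0,-0.005],[0,0,0]],[[0,0,0],[0,0,0]],[[0,0,0],[0,0,0]],[[0,0,0],[0,0,0]],[[0,0,0],[0,0,0]],[[0,0,0],[0,0,0]],[[0,0,0],[0,0,0]],[[0,0,0],[0,0,0]]])

```text
time_s: 18.2
ee_pos: [498.5, 34.4, 53.2]
ee_rot: [-180.0, -0.0, -79.9]
force: [-0.4, 0.1, -1.6]
gripper_width: 35.8
```

Run:
```python
from h import *
for n in("top","scene"): cv2.imwrite(f"pics/{n}7.png",env.grab_frame(n)[:,:,::-1])
I=load("7")
crop("scene",240,200,140,110,5.5,"pics/c7s.png",I["scene"])
print(env.state()["ee_pos"],env.state()["gripper_width"],env.state()["ee_rot"])
```

```text
[498.46615764  34.33869183  53.09870163] 35.59343915491834 [-1.79984349e+02 -7.00158341e-03 -7.98722095e+01]
```

View pics/c7s.png

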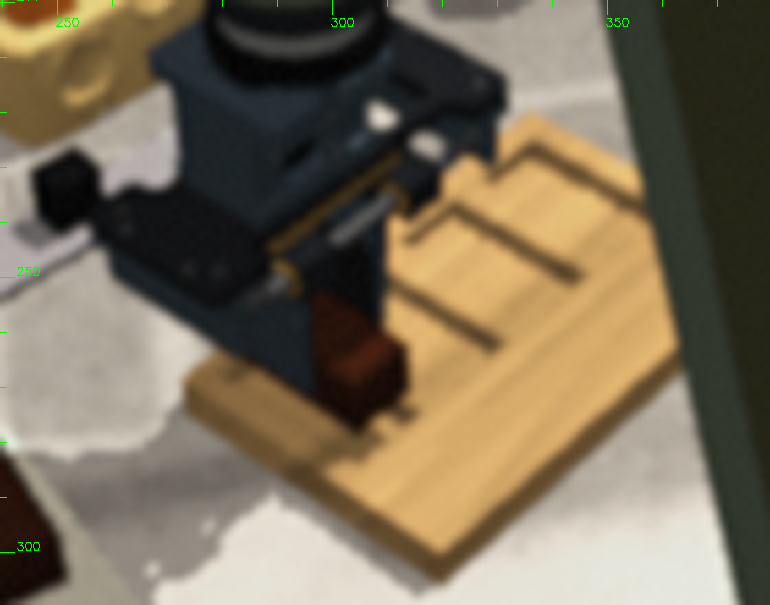

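Call:
drive_tool(motion=[[[0,0,-0.005],[0,0,0]],[[0,0,-0.004],[0,0,0]],[[0,0,-0.003],[0,0,0]],[[0,0,-0.002],[0,0,0]],[[0,0,-0.002],[0,0,0]],[[0,0,-0.002],[0,0,0]],[[0,0,-0.001],[0,0,0]],[[0,0,-0.001],[0,0,0]],[[0,0,0],[0,0,0]],[[0,0,0],[0,0,0]]])

```text
time_s: 19.13
ee_pos: [498.4, 34.3, 33.0]
ee_rot: [-180.0, -0.0, -79.9]
force: [0.1, 0.2, -1.4]
gripper_width: 35.9
```

Call:
drive_tool(motion=[[[0,0,-0.001],[0,0,0]],[[0,0,-0.001],[0,0,0]],[[0,0,-0.001],[0,0,0]],[[0,0,0],[0,0,0]],[[0,0,0],[0,0,0]],[[0,0,0],[0,0,0]],[[0,0,0],[0,0,0]],[[0,0,0],[0,0,0]],[[0,0,0],[0,0,0]],[[0,0,0],[0,0,0]]])

```text
time_s: 19.97
ee_pos: [498.4, 34.3, 30.0]
ee_rot: [-180.0, -0.0, -79.9]
force: [-0.2, 0.4, -1.3]
gripper_width: 36.1
```

Call:
drive_tool(motion=[[[0,0,-0.001],[0,0,0]],[[0,0,-0.0008],[0,0,0]],[[0,0,0],[0,0,0]],[[0,0,0],[0,0,0]],[[0,0,0],[0,0,0]],[[0,0,0],[0,0,0]],[[0,0,0],[0,0,0]],[[0,0,0],[0,0,0]],[[0,0,0],[0,0,0]],[[0,0,0],[0,0,0]]])

```text
time_s: 20.8
ee_pos: [498.5, 34.3, 28.3]
ee_rot: [-180.0, -0.0, -79.9]
force: [-0.7, -0.5, 1.8]
gripper_width: 35.5
```

Call:
drive_tool(motion=[[[0,0,0],[0,0,0]],[[0,0,0],[0,0,0]],[[0,0,0],[0,0,0]],[[0,0,0],[0,0,0]],[[0,0,0],[0,0,0]],[[0,0,0],[0,0,0]],[[0,0,0.008],[0,0,0]],[[0,0,0.02],[0,0,0]],[[0,0,0.02],[0,0,0]],[[0,0,0.02],[0,0,0]]], claw=0.5)

```text
time_s: 21.63
ee_pos: [498.2, 34.3, 97.3]
ee_rot: [180.0, -0.0, -79.9]
force: [1.3, -0.7, -0.7]
gripper_width: 45.5
```

Run:
```python
from meas import *
for n in("top","scene"): cv2.imwrite(f"pics/{n}8.png",env.grab_frame(n)[:,:,::-1])
I=load("8")
crop("scene",175,200,190,165,4,"pics/c8s.png",I["scene"])
crop("top",155,150,230,150,3.4,"pics/c8t.png",I["top"])
```

```text
(no output)
```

View pics/c8s.png

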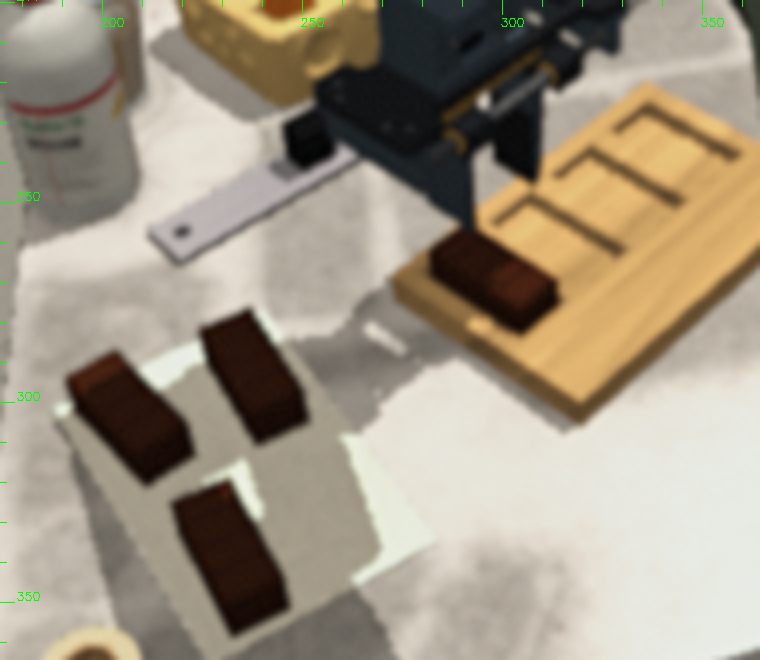

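View pics/c8t.png

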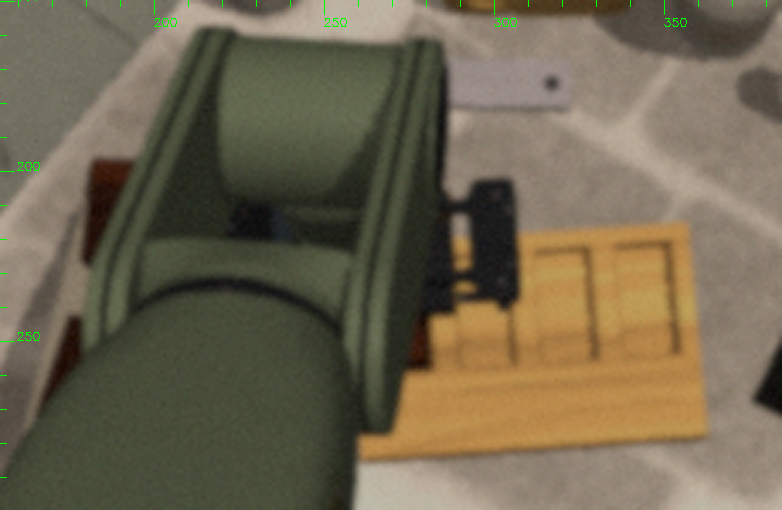

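Run:
```python
from meas import *
I0=load("0");I8=load("8")
J={"top":I0["top"],"scene":I8["scene"]}
bars(J,[(188,213),(215,222),(178,260)],[(209,299),(239,294),(234,340)])
```

```text
bar (188, 213) {'top': 544, 'scene': 573} [551.4 258.6   3.4] 56.0
bar (215, 222) {'top': 511, 'scene': 507} [532.9 186.6  -7.8] 63.1
bar (178, 260) {'top': 540, 'scene': 628} [429.1 262.6 170.8] 68.4
```

Call:
drive_tool(motion=[[[0.0035,0.0152,0],[0,0,-0.032]],[[0.0035,0.0152,0],[0,0,-0.032]],[[0.0035,0.0152,0],[0,0,-0.032]],[[0.0035,0.0152,0],[0,0,-0.032]],[[0.0035,0.0152,-0.005],[0,0,-0.032]],[[0.0035,0.0152,-0.005],[0,0,-0.032]],[[0.0035,0.0152,-0.005],[0,0,-0.032]],[[0.0035,0.0152,-0.005],[0,0,-0.032]],[[0.0035,0.0152,-0.005],[0,0,-0.032]],[[0.0035,0.0152,-0.005],[0,0,-0.032]]], claw=0.55)

```text
time_s: 22.57
ee_pos: [532.9, 186.9, 65.3]
ee_rot: [179.9, -0.0, -98.3]
force: [-0.4, -0.2, 0.1]
gripper_width: 49.7
```

Call:
drive_tool(motion=[[[0,0,-0.005],[0,0,0]],[[0,0,-0.005],[0,0,0]],[[0,0,-0.005],[0,0,0]],[[0,0,-0.005],[0,0,0]],[[0,0,-0.005],[0,0,0]],[[0,0,0],[0,0,0]],[[0,0,0],[0,0,0]],[[0,0,0],[0,0,0]],[[0,0,0],[0,0,0]],[[0,0,0],[0,0,0]]])

```text
time_s: 23.4
ee_pos: [533.6, 186.3, 41.5]
ee_rot: [-180.0, 0.0, -98.2]
force: [0.6, 0.1, -0.6]
gripper_width: 49.8
```

Run:
```python
from h import *
for n in("scene",): cv2.imwrite(f"pics/{n}9.png",env.grab_frame(n)[:,:,::-1])
crop("scene",180,220,140,120,5,"pics/c9s.png",cv2.imread("pics/scene9.png"))
print(env.state()["ee_pos"],env.state()["gripper_width"],env.state()["ee_rot"])
```

```text
[533.56990197 186.36063265  41.47872271] 50.39472019495673 [-1.79968967e+02  9.86350534e-03 -9.82041180e+01]
```

View pics/c9s.png

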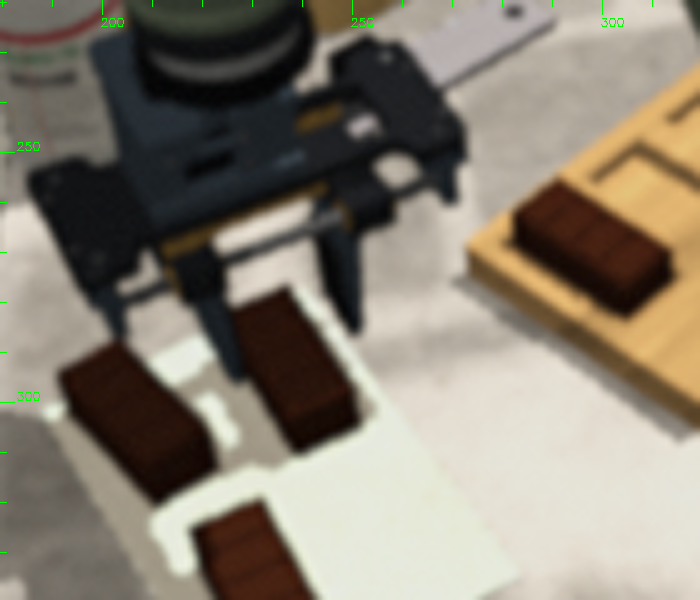

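Call:
drive_tool(motion=[[[0,0,-0.006],[0,0,0]],[[0,0,-0.006],[0,0,0]],[[0,0,-0.006],[0,0,0]],[[0,0,-0.004],[0,0,0]],[[0,0,-0.0015],[0,0,0]],[[0,0,0],[0,0,0]],[[0,0,0],[0,0,0]],[[0,0,0],[0,0,0]],[[0,0,0],[0,0,0]],[[0,0,0],[0,0,0]]])

```text
time_s: 24.28
ee_pos: [533.6, 186.4, 17.9]
ee_rot: [-180.0, 0.0, -98.2]
force: [0.1, 1.1, -0.2]
gripper_width: 50.0
```

Call:
drive_tool(motion=[[[0,0,0],[0,0,0]],[[0,0,0],[0,0,0]],[[0,0,0],[0,0,0]],[[0,0,0],[0,0,0]],[[0,0,0],[0,0,0]],[[0,0,0],[0,0,0]],[[0,0,0],[0,0,0]],[[0,0,0],[0,0,0]],[[0,0,0],[0,0,0]],[[0,0,0],[0,0,0]]], claw=0.2)

```text
time_s: 25.12
ee_pos: [533.5, 186.4, 17.8]
ee_rot: [-180.0, 0.0, -98.2]
force: [0.4, -0.4, 2.0]
gripper_width: 35.8
```

Call:
drive_tool(motion=[[[0,0,0.005],[0,0,0]],[[0,0,0.01],[0,0,0]],[[0,0,0.015],[0,0,0]],[[0,0,0.015],[0,0,0]],[[0,0,0.01],[0,0,0]],[[0,0,0.005],[0,0,0]],[[0,0,0],[0,0,0]],[[0,0,0],[0,0,0]],[[0,0,0],[0,0,0]],[[0,0,0],[0,0,0]]])

```text
time_s: 25.95
ee_pos: [532.8, 186.1, 76.8]
ee_rot: [179.9, -0.1, -98.2]
force: [0.1, -0.1, -1.7]
gripper_width: 35.3
```

Run:
```python
from h import *
for n in("scene",): cv2.imwrite(f"pics/{n}10.png",env.grab_frame(n)[:,:,::-1])
crop("scene",180,220,140,120,5,"pics/c10s.png",cv2.imread("pics/scene10.png"))
print(env.state()["ee_pos"],env.state()["gripper_width"],env.state()["ee_rot"])
```

```text
[532.87569484 186.13984551  76.86703678] 35.41801305070618 [ 1.79913704e+02 -4.91907851e-02 -9.82044254e+01]
```

View pics/c10s.png

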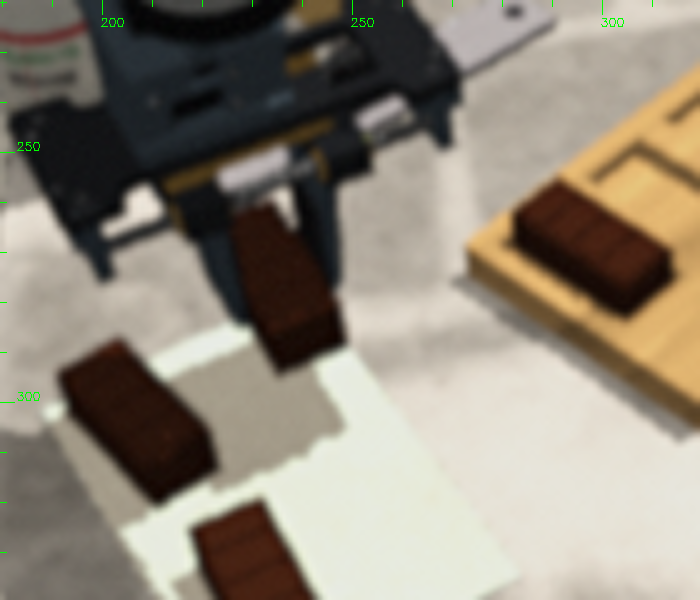

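Call:
drive_tool(motion=[[[-0.0024,-0.0211,0],[0,0,0.032]],[[-0.0024,-0.0211,0],[0,0,0.032]],[[-0.0024,-0.0211,0],[0,0,0.032]],[[-0.0024,-0.0211,0],[0,0,0.032]],[[-0.0024,-0.0211,0],[0,0,0.032]],[[-0.0024,-0.0211,0],[0,0,0.032]],[[-0.0024,-0.0211,0],[0,0,0.032]],[[-0.0024,-0.0211,0],[0,0,0.032]],[[-0.0024,-0.0211,0],[0,0,0.032]],[[-0.0024,-0.0211,0],[0,0,0.032]]])

```text
time_s: 26.83
ee_pos: [508.9, -25.6, 77.2]
ee_rot: [179.9, 0.0, -79.8]
force: [0.9, -0.1, -0.4]
gripper_width: 36.2
```

Call:
drive_tool(motion=[[[0,0,-0.008],[0,0,0]],[[0,0,-0.008],[0,0,0]],[[0,0,-0.008],[0,0,0]],[[0,0,-0.006],[0,0,0]],[[0,0,-0.004],[0,0,0]],[[0,0,0],[0,0,0]],[[0,0,0],[0,0,0]],[[0,0,0],[0,0,0]],[[0,0,0],[0,0,0]],[[0,0,0],[0,0,0]]])

```text
time_s: 27.67
ee_pos: [509.7, -24.6, 44.1]
ee_rot: [-180.0, -0.0, -79.9]
force: [-0.6, -0.4, -1.4]
gripper_width: 36.0
```

Run:
```python
from h import *
for n in("scene",): cv2.imwrite(f"pics/{n}11.png",env.grab_frame(n)[:,:,::-1])
crop("scene",250,200,120,105,6,"pics/c11s.png",cv2.imread("pics/scene11.png"))
print(env.state()["ee_pos"],env.state()["gripper_width"],env.state()["ee_rot"])
```

```text
[509.62726807 -24.62679172  43.99301205] 35.8926565958915 [-1.79960465e+02 -1.53180398e-02 -7.98645339e+01]
```

View pics/c11s.png

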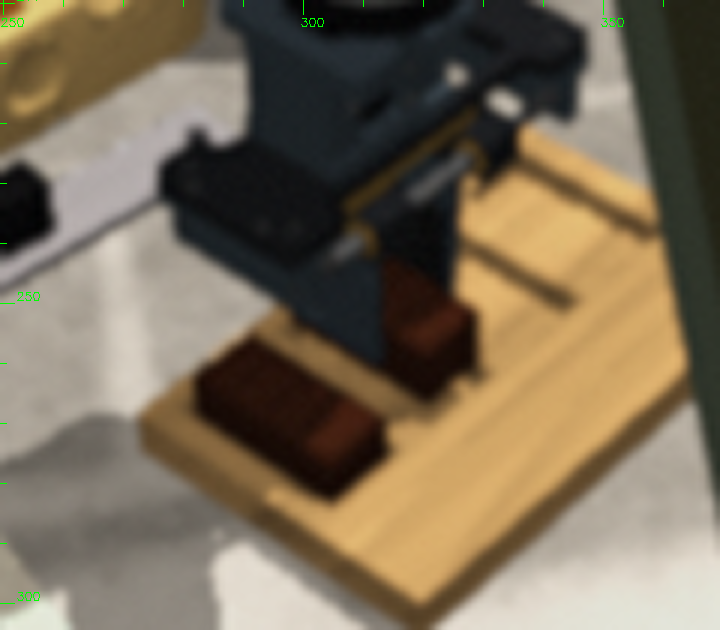

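Call:
drive_tool(motion=[[[-0.0005,0,-0.002],[0,0,0]],[[0,0,-0.002],[0,0,0]],[[0,0,-0.002],[0,0,0]],[[0,0,-0.002],[0,0,0]],[[0,0,-0.002],[0,0,0]],[[0,0,-0.002],[0,0,0]],[[0,0,-0.002],[0,0,0]],[[0,0,0],[0,0,0]],[[0,0,0],[0,0,0]],[[0,0,0],[0,0,0]]])

```text
time_s: 28.55
ee_pos: [509.0, -24.7, 29.7]
ee_rot: [-180.0, -0.0, -79.9]
force: [-0.7, 1.4, -1.1]
gripper_width: 35.8
```

In the pocket without contact. Set down, release, go back up.

Call:
drive_tool(motion=[[[0,0,-0.001],[0,0,0]],[[0,0,-0.0006],[0,0,0]],[[0,0,0],[0,0,0]],[[0,0,0],[0,0,0]],[[0,0,0],[0,0,0]],[[0,0,0],[0,0,0]],[[0,0,0],[0,0,0]],[[0,0,0],[0,0,0]],[[0,0,0],[0,0,0]],[[0,0,0],[0,0,0]]])

```text
time_s: 29.38
ee_pos: [508.9, -24.7, 28.1]
ee_rot: [-180.0, -0.0, -79.9]
force: [-0.7, 0.2, -1.6]
gripper_width: 35.9
```

Call:
drive_tool(motion=[[[0,0,0],[0,0,0]],[[0,0,0],[0,0,0]],[[0,0,0],[0,0,0]],[[0,0,0],[0,0,0]],[[0,0,0],[0,0,0]],[[0,0,0],[0,0,0]],[[0,0,0.008],[0,0,0]],[[0,0,0.02],[0,0,0]],[[0,0,0.02],[0,0,0]],[[0,0,0.02],[0,0,0]]], claw=0.5)

```text
time_s: 30.22
ee_pos: [508.8, -24.7, 97.3]
ee_rot: [180.0, -0.0, -79.9]
force: [0.4, 0.3, 0.5]
gripper_width: 45.7
```

Run:
```python
from meas import *
for n in("top","scene"): cv2.imwrite(f"pics/{n}12.png",env.grab_frame(n)[:,:,::-1])
I=load("12")
crop("scene",175,200,190,165,4,"pics/c12s.png",I["scene"])
bars({"top":load("0")["top"],"scene":I["scene"]},[(188,213),(178,260)],[(209,299),(234,340)])
bars(I,[(188,213),(178,260)],[(209,299),(234,340)])
```

```text
bar (188, 213) {'top': 544, 'scene': 169691} [552.8 264.9  -4.1] 165794.1
bar (178, 260) {'top': 540, 'scene': 1212} [430.4 262.1 169.9] 562.2
bar (188, 213) {'top': 210450, 'scene': 169691} [349.1 576.8  50.5] 370252.6
bar (178, 260) {'top': 559, 'scene': 1212} [430.9 261.7 -10.3] 555.5
```

View pics/c12s.png

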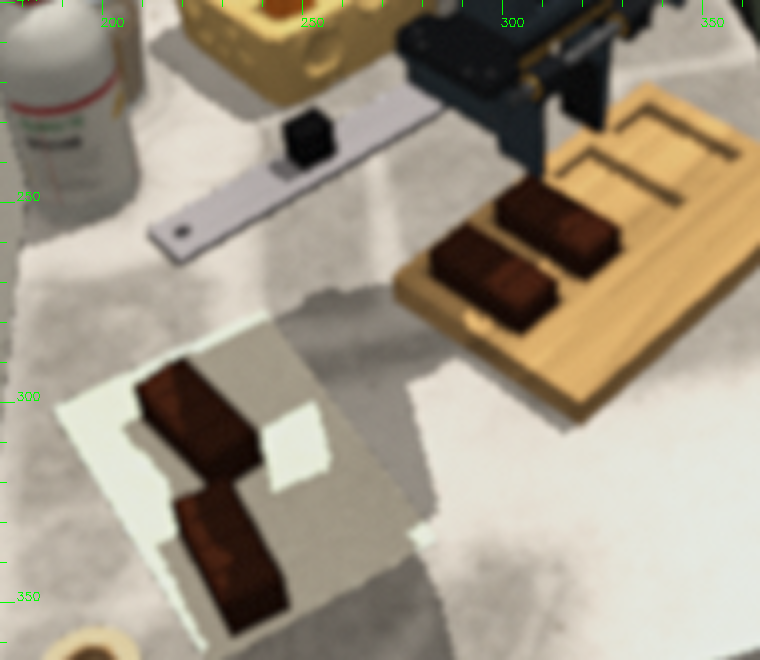

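Run:
```python
from meas import *
I=load("12")
crop("top",155,180,120,110,5,"pics/c12t.png",I["top"])
```

```text
(no output)
```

View pics/c12t.png

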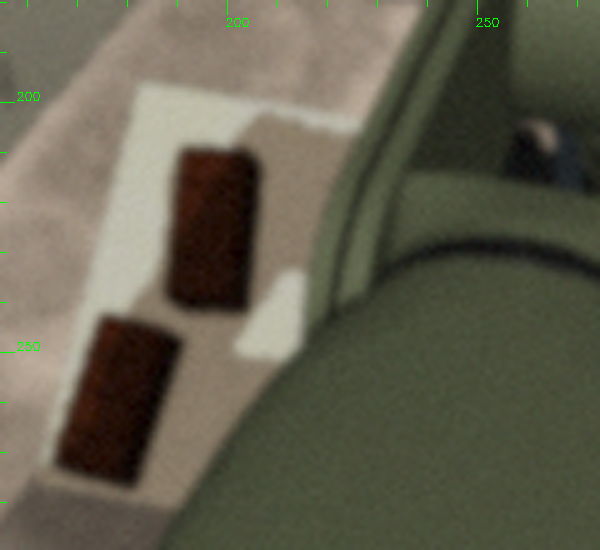

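Run:
```python
from meas import *
I=load("12")
S=I["scene"].copy()
# cut merged scene mask along the gap line between the bars (crop px 213,487 - 262,462)
c=lambda x,y:(int((x)/4+175),int((y)/4+200))
J={"top":I["top"],"scene":S}
bars(I,[(196,225),(178,260)],[None,None])
cv2.line(S,c(180,490),c(250,470),(255,255,255),1)
bars(J,[(196,225),(178,260)],[(224,304),(234,342)])
```

```text
bar (196, 225) {'top': 539} [519.5 229.3 183.8] 17.5
bar (178, 260) {'top': 559} [428.6 261.4  -9.3] 21.7
bar (196, 225) {'top': 539, 'scene': 1200} [519.4 230.    1.6] 606.0
bar (178, 260) {'top': 559, 'scene': 1200} [430.3 261.9 -10.5] 548.0
```

Call:
drive_tool(motion=[[[0.0011,0.0254,0],[0,0,-0.0124]],[[0.0011,0.0254,0],[0,0,-0.0124]],[[0.0011,0.0254,0],[0,0,-0.0124]],[[0.0011,0.0254,0],[0,0,-0.0124]],[[0.0011,0.0254,0],[0,0,-0.0124]],[[0.0011,0.0254,0],[0,0,-0.0124]],[[0.0011,0.0254,-0.008],[0,0,-0.0124]],[[0.0011,0.0254,-0.008],[0,0,-0.0124]],[[0.0011,0.0254,-0.008],[0,0,-0.0124]],[[0.0011,0.0254,-0.008],[0,0,-0.0124]]], claw=0.55)

```text
time_s: 31.15
ee_pos: [519.3, 230.4, 63.1]
ee_rot: [179.9, -0.0, -87.0]
force: [0.4, -0.6, -0.0]
gripper_width: 50.0
```

Call:
drive_tool(motion=[[[0,0,-0.005],[0,0,0]],[[0,0,-0.005],[0,0,0]],[[0,0,-0.005],[0,0,0]],[[0,0,-0.005],[0,0,0]],[[0,0,0],[0,0,0]],[[0,0,0],[0,0,0]],[[0,0,0],[0,0,0]],[[0,0,0],[0,0,0]],[[0,0,0],[0,0,0]],[[0,0,0],[0,0,0]]])

```text
time_s: 31.98
ee_pos: [520.1, 229.3, 44.4]
ee_rot: [-180.0, 0.0, -87.0]
force: [0.4, -0.1, -0.6]
gripper_width: 49.9
```

Run:
```python
from h import *
for n in("scene",): cv2.imwrite(f"pics/{n}13.png",env.grab_frame(n)[:,:,::-1])
crop("scene",170,230,120,110,6,"pics/c13s.png",cv2.imread("pics/scene13.png"))
print(env.state()["ee_pos"],env.state()["gripper_width"],env.state()["ee_rot"])
```

```text
[520.05082954 229.30316245  44.33589395] 50.02157337212212 [-1.79972403e+02  4.20618379e-03 -8.69819313e+01]
```

View pics/c13s.png

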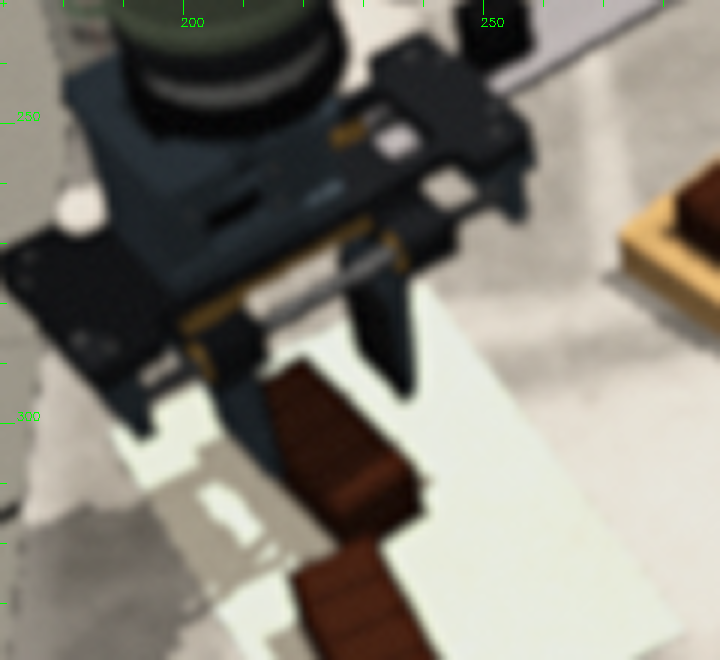

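Call:
drive_tool(motion=[[[0,0,-0.006],[0,0,0]],[[0,0,-0.006],[0,0,0]],[[0,0,-0.006],[0,0,0]],[[0,0,-0.005],[0,0,0]],[[0,0,-0.0035],[0,0,0]],[[0,0,0],[0,0,0]],[[0,0,0],[0,0,0]],[[0,0,0],[0,0,0]],[[0,0,0],[0,0,0]],[[0,0,0],[0,0,0]]])

```text
time_s: 32.87
ee_pos: [520.1, 229.4, 17.9]
ee_rot: [-180.0, 0.0, -87.0]
force: [-0.3, 0.4, 0.7]
gripper_width: 50.1
```

Call:
drive_tool(motion=[[[0,0,0],[0,0,0]],[[0,0,0],[0,0,0]],[[0,0,0],[0,0,0]],[[0,0,0],[0,0,0]],[[0,0,0],[0,0,0]],[[0,0,0],[0,0,0]],[[0,0,0],[0,0,0]],[[0,0,0],[0,0,0]],[[0,0,0],[0,0,0]],[[0,0,0],[0,0,0]]], claw=0.2)

```text
time_s: 33.7
ee_pos: [520.0, 229.4, 17.7]
ee_rot: [-180.0, 0.0, -87.0]
force: [-1.4, 0.2, 3.4]
gripper_width: 35.9
```

Call:
drive_tool(motion=[[[0,0,0.005],[0,0,0]],[[0,0,0.01],[0,0,0]],[[0,0,0.015],[0,0,0]],[[0,0,0.015],[0,0,0]],[[0,0,0.01],[0,0,0]],[[0,0,0.005],[0,0,0]],[[0,0,0],[0,0,0]],[[0,0,0],[0,0,0]],[[0,0,0],[0,0,0]],[[0,0,0],[0,0,0]]])

```text
time_s: 34.53
ee_pos: [519.3, 229.1, 76.7]
ee_rot: [179.9, -0.0, -87.0]
force: [0.2, 0.3, -0.9]
gripper_width: 35.7
```

Run:
```python
from h import *
for n in("scene",): cv2.imwrite(f"pics/{n}14.png",env.grab_frame(n)[:,:,::-1])
crop("scene",170,230,120,110,6,"pics/c14s.png",cv2.imread("pics/scene14.png"))
print(env.state()["ee_pos"],env.state()["gripper_width"],env.state()["ee_rot"])
```

```text
[519.39180942 229.09003354  76.7666845 ] 35.92940153155395 [ 1.79908477e+02 -3.94383624e-02 -8.69729132e+01]
```

View pics/c14s.png

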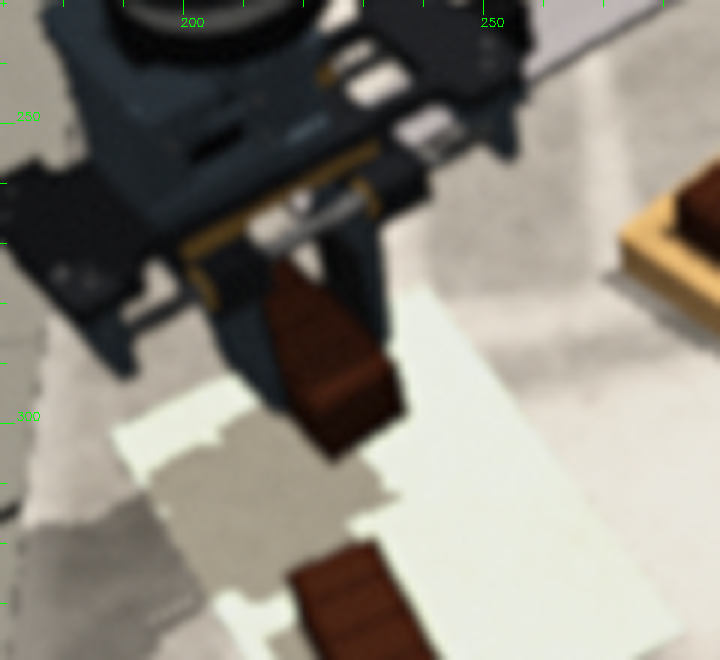

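Call:
drive_tool(motion=[[[0,-0.02,0],[0,0,0.0125]],[[0,-0.0355,0],[0,0,0.0125]],[[0,-0.0355,0],[0,0,0.0125]],[[0,-0.0355,0],[0,0,0.0125]],[[0,-0.0355,0],[0,0,0.0125]],[[0,-0.0355,0],[0,0,0.0125]],[[0,-0.0355,0],[0,0,0.0125]],[[0,-0.0355,0],[0,0,0.0125]],[[0,-0.0255,0],[0,0,0.0125]],[[0,-0.019,0],[0,0,0.0125]]])

```text
time_s: 35.42
ee_pos: [519.5, -86.1, 77.2]
ee_rot: [180.0, -0.0, -79.9]
force: [0.5, 0.1, -0.4]
gripper_width: 35.9
```

Call:
drive_tool(motion=[[[0,0,-0.008],[0,0,0]],[[0,0,-0.008],[0,0,0]],[[0,0,-0.008],[0,0,0]],[[0,0,-0.006],[0,0,0]],[[0,0,-0.003],[0,0,0]],[[0,0,0],[0,0,0]],[[0,0,0],[0,0,0]],[[0,0,0],[0,0,0]],[[0,0,0],[0,0,0]],[[0,0,0],[0,0,0]]])

```text
time_s: 36.25
ee_pos: [520.2, -83.6, 45.0]
ee_rot: [-180.0, -0.0, -79.8]
force: [0.2, -0.8, -0.6]
gripper_width: 35.9
```

Run:
```python
from h import *
for n in("scene",): cv2.imwrite(f"pics/{n}15.png",env.grab_frame(n)[:,:,::-1])
crop("scene",260,190,120,105,6,"pics/c15s.png",cv2.imread("pics/scene15.png"))
print(env.state()["ee_pos"],env.state()["gripper_width"],env.state()["ee_rot"])
```

```text
[520.12541054 -83.66101233  44.92516836] 35.815579945765506 [-1.79960761e+02 -2.16398652e-02 -7.98036382e+01]
```

View pics/c15s.png

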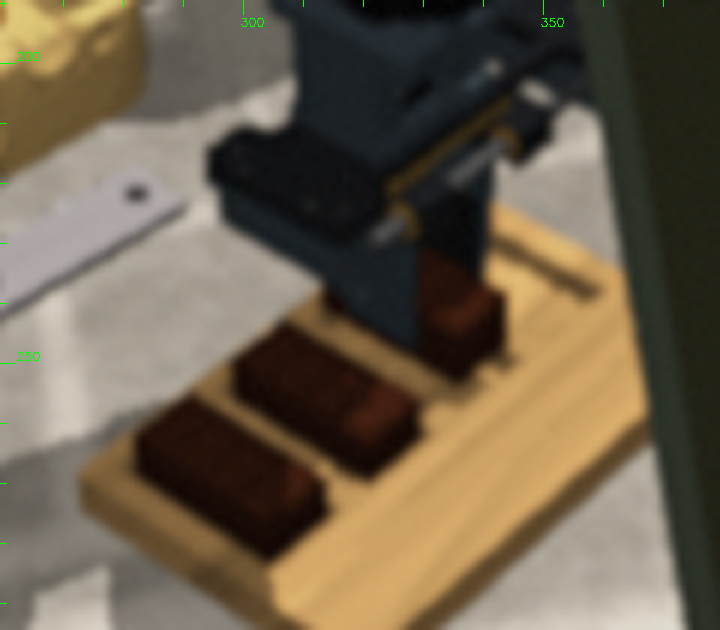

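Call:
drive_tool(motion=[[[0,0,-0.003],[0,0,0]],[[0,0,-0.002],[0,0,0]],[[0,0,-0.002],[0,0,0]],[[0,0,-0.002],[0,0,0]],[[0,0,-0.002],[0,0,0]],[[0,0,-0.002],[0,0,0]],[[0,0,-0.002],[0,0,0]],[[0,0,0],[0,0,0]],[[0,0,0],[0,0,0]],[[0,0,0],[0,0,0]]])

```text
time_s: 37.13
ee_pos: [519.9, -83.7, 29.6]
ee_rot: [180.0, -0.0, -79.8]
force: [0.1, -0.4, -1.0]
gripper_width: 36.1
```

Call:
drive_tool(motion=[[[0,0,-0.001],[0,0,0]],[[0,0,-0.0005],[0,0,0]],[[0,0,0],[0,0,0]],[[0,0,0],[0,0,0]],[[0,0,0],[0,0,0]],[[0,0,0],[0,0,0]],[[0,0,0],[0,0,0]],[[0,0,0],[0,0,0]],[[0,0,0],[0,0,0]],[[0,0,0],[0,0,0]]])

```text
time_s: 37.97
ee_pos: [519.9, -83.7, 28.1]
ee_rot: [180.0, -0.0, -79.8]
force: [0.3, -0.1, -1.5]
gripper_width: 36.0
```

Call:
drive_tool(motion=[[[0,0,0],[0,0,0]],[[0,0,0],[0,0,0]],[[0,0,0],[0,0,0]],[[0,0,0],[0,0,0]],[[0,0,0],[0,0,0]],[[0,0,0],[0,0,0]],[[0,0,0.008],[0,0,0]],[[0,0,0.02],[0,0,0]],[[0,0,0.02],[0,0,0]],[[0,0,0.02],[0,0,0]]], claw=0.5)

```text
time_s: 38.8
ee_pos: [519.7, -83.7, 97.3]
ee_rot: [180.0, 0.0, -79.8]
force: [0.6, 0.4, 0.2]
gripper_width: 45.5
```

Run:
```python
from meas import *
for n in("top","scene"): cv2.imwrite(f"pics/{n}16.png",env.grab_frame(n)[:,:,::-1])
I=load("16")
crop("scene",175,190,200,165,3.9,"pics/c16s.png",I["scene"])
bars(I,[(178,260)],[(234,340)])
```

```text
bar (178, 260) {'top': 532, 'scene': 625} [429.  262.5  -9.3] 79.1
```

View pics/c16s.png

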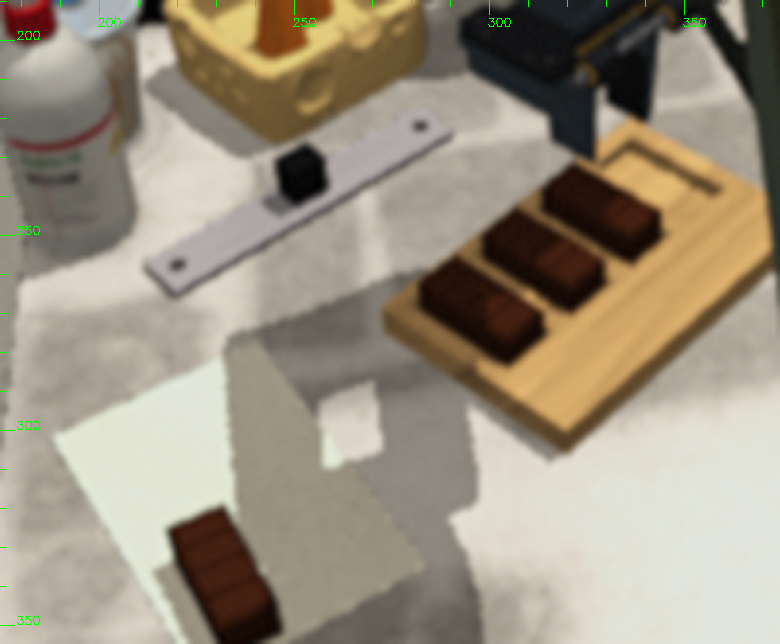

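Call:
drive_tool(motion=[[[-0.0075,0.0288,0],[0,0,-0.0287]],[[-0.0075,0.0288,0],[0,0,-0.0287]],[[-0.0075,0.0288,0],[0,0,-0.0287]],[[-0.0075,0.0288,0],[0,0,-0.0287]],[[-0.0075,0.0288,0],[0,0,-0.0287]],[[-0.0075,0.0288,0],[0,0,-0.0287]],[[-0.0075,0.0288,0],[0,0,-0.0287]],[[-0.0075,0.0288,0],[0,0,-0.0287]],[[-0.0075,0.0288,0],[0,0,-0.0287]],[[-0.0075,0.0288,0],[0,0,-0.0287]]], claw=0.55)

```text
time_s: 39.73
ee_pos: [443.9, 205.5, 95.6]
ee_rot: [180.0, -0.0, -96.3]
force: [0.8, -0.9, -0.3]
gripper_width: 50.3
```

Call:
drive_tool(motion=[[[-0.0077,0.0288,0],[0,0,-0.0287]],[[-0.0077,0.0288,0],[0,0,-0.0287]],[[0,0,-0.01],[0,0,0]],[[0,0,-0.01],[0,0,0]],[[0,0,-0.01],[0,0,0]],[[0,0,-0.01],[0,0,0]],[[0,0,-0.01],[0,0,0]],[[0,0,0],[0,0,0]],[[0,0,0],[0,0,0]],[[0,0,0],[0,0,0]]])

```text
time_s: 40.57
ee_pos: [429.9, 261.6, 46.1]
ee_rot: [-180.0, 0.0, -99.6]
force: [0.4, -0.4, -1.2]
gripper_width: 50.3
```

Run:
```python
from h import *
for n in("scene",): cv2.imwrite(f"pics/{n}17.png",env.grab_frame(n)[:,:,::-1])
crop("scene",170,270,120,110,6,"pics/c17s.png",cv2.imread("pics/scene17.png"))
print(env.state()["ee_pos"],env.state()["gripper_width"],env.state()["ee_rot"])
```

```text
[430.04349411 261.80701032  46.40170162] 50.28075790707133 [-1.79959038e+02  2.63757983e-02 -9.95793800e+01]
```

View pics/c17s.png

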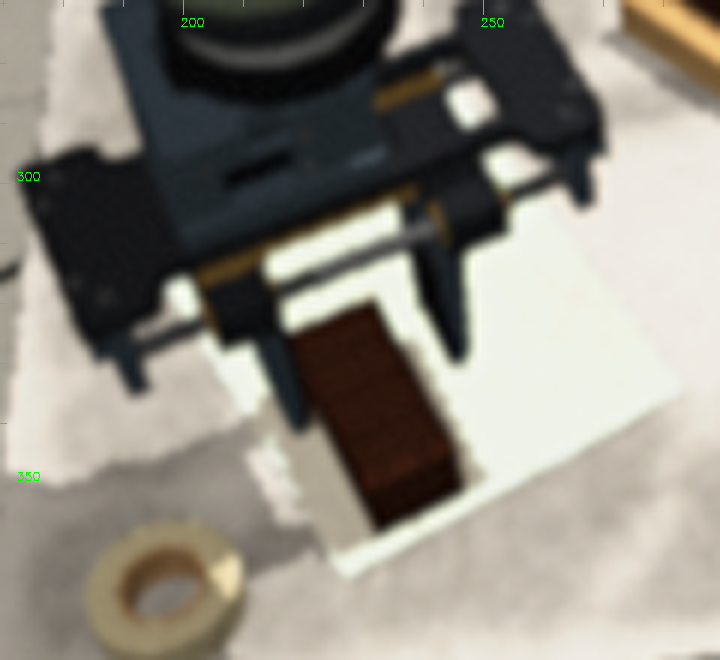

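Call:
drive_tool(motion=[[[-0.0005,0.0005,-0.007],[0,0,0]],[[0,0,-0.007],[0,0,0]],[[0,0,-0.006],[0,0,0]],[[0,0,-0.005],[0,0,0]],[[0,0,-0.003],[0,0,0]],[[0,0,0],[0,0,0]],[[0,0,0],[0,0,0]],[[0,0,0],[0,0,0]],[[0,0,0],[0,0,0]],[[0,0,0],[0,0,0]]])

```text
time_s: 41.45
ee_pos: [429.2, 262.5, 18.3]
ee_rot: [-180.0, 0.0, -99.5]
force: [0.2, -0.8, 1.0]
gripper_width: 50.4
```

Call:
drive_tool(motion=[[[0,0,0],[0,0,0]],[[0,0,0],[0,0,0]],[[0,0,0],[0,0,0]],[[0,0,0],[0,0,0]],[[0,0,0],[0,0,0]],[[0,0,0],[0,0,0]],[[0,0,0],[0,0,0]],[[0,0,0],[0,0,0]],[[0,0,0],[0,0,0]],[[0,0,0],[0,0,0]]], claw=0.2)

```text
time_s: 42.28
ee_pos: [429.1, 262.5, 18.2]
ee_rot: [-180.0, 0.0, -99.5]
force: [0.5, 0.2, 2.5]
gripper_width: 35.9
```

Call:
drive_tool(motion=[[[0,0,0.005],[0,0,0]],[[0,0,0.01],[0,0,0]],[[0,0,0.015],[0,0,0]],[[0,0,0.015],[0,0,0]],[[0,0,0.01],[0,0,0]],[[0,0,0.005],[0,0,0]],[[0,0,0],[0,0,0]],[[0,0,0],[0,0,0]],[[0,0,0],[0,0,0]],[[0,0,0],[0,0,0]]])

```text
time_s: 43.12
ee_pos: [428.4, 262.1, 77.3]
ee_rot: [179.9, -0.1, -99.5]
force: [0.5, -0.2, -1.8]
gripper_width: 35.8
```

Run:
```python
from h import *
for n in("scene",): cv2.imwrite(f"pics/{n}18.png",env.grab_frame(n)[:,:,::-1])
crop("scene",170,250,120,110,6,"pics/c18s.png",cv2.imread("pics/scene18.png"))
print(env.state()["ee_pos"],env.state()["gripper_width"],env.state()["ee_rot"])
```

```text
[428.52834836 262.17066913  77.34814735] 35.97294931592841 [ 1.79927596e+02 -6.32537848e-02 -9.95469977e+01]
```

View pics/c18s.png

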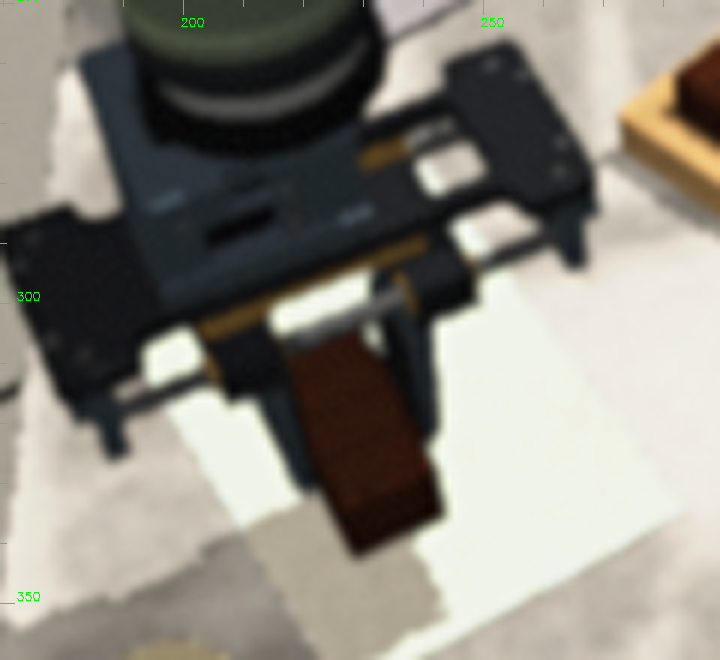

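Call:
drive_tool(motion=[[[0.0067,-0.027,0],[0,0,0.023]],[[0.0067,-0.027,0],[0,0,0.023]],[[0.0067,-0.027,0],[0,0,0.023]],[[0.0067,-0.027,0],[0,0,0.023]],[[0.0067,-0.027,0],[0,0,0.023]],[[0.0067,-0.027,0],[0,0,0.023]],[[0.0067,-0.027,0],[0,0,0.023]],[[0.0067,-0.027,0],[0,0,0.023]],[[0.0067,-0.027,0],[0,0,0.023]],[[0.0067,-0.027,0],[0,0,0.023]]])

```text
time_s: 44.0
ee_pos: [495.9, -9.0, 77.6]
ee_rot: [179.9, 0.0, -86.3]
force: [0.8, 0.1, -1.2]
gripper_width: 35.7
```

Call:
drive_tool(motion=[[[0.0068,-0.027,0],[0,0,0.023]],[[0.0068,-0.027,0],[0,0,0.023]],[[0.0068,-0.027,0],[0,0,0.023]],[[0.0068,-0.027,0],[0,0,0.023]],[[0.0068,-0.027,0],[0,0,0.023]],[[0,0,-0.008],[0,0,0]],[[0,0,-0.008],[0,0,0]],[[0,0,-0.006],[0,0,0]],[[0,0,0],[0,0,0]],[[0,0,0],[0,0,0]]])

```text
time_s: 44.83
ee_pos: [529.2, -141.4, 55.3]
ee_rot: [179.9, 0.1, -79.7]
force: [-0.0, 0.8, -1.2]
gripper_width: 35.7
```

Run:
```python
from h import *
for n in("scene","top"): cv2.imwrite(f"pics/{n}19.png",env.grab_frame(n)[:,:,::-1])
crop("scene",260,180,120,110,6,"pics/c19s.png",cv2.imread("pics/scene19.png"))
print(env.state()["ee_pos"],env.state()["gripper_width"],env.state()["ee_rot"])
```

```text
[ 530.02421262 -141.7220653    56.19767844] 36.11021725234311 [-1.79994880e+02 -2.01077074e-03 -7.97076663e+01]
```

View pics/c19s.png

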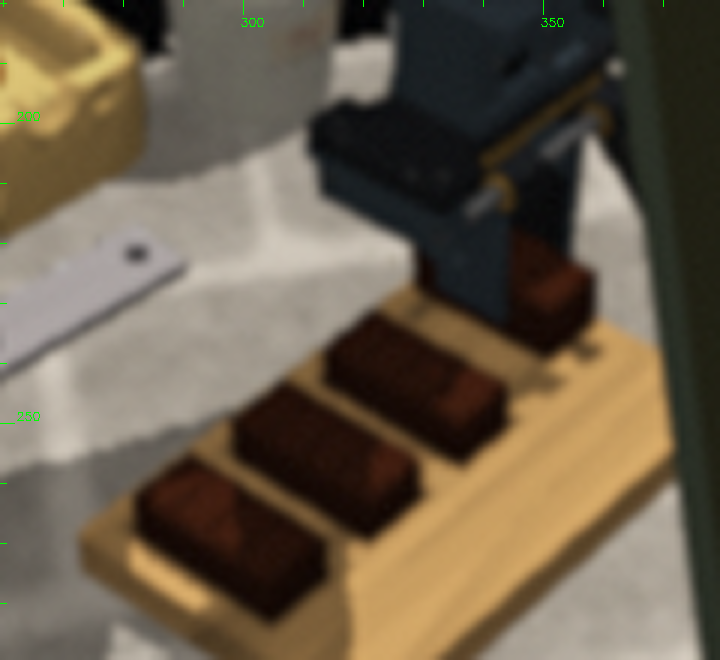

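Call:
drive_tool(motion=[[[0,-0.0008,-0.006],[0,0,0]],[[0,0,-0.005],[0,0,0]],[[0,0,-0.004],[0,0,0]],[[0,0,-0.003],[0,0,0]],[[0,0,-0.002],[0,0,0]],[[0,0,-0.002],[0,0,0]],[[0,0,-0.002],[0,0,0]],[[0,0,-0.001],[0,0,0]],[[0,0,0],[0,0,0]],[[0,0,0],[0,0,0]]])

```text
time_s: 45.77
ee_pos: [530.0, -143.4, 31.1]
ee_rot: [-180.0, -0.0, -79.8]
force: [0.8, 0.1, -0.5]
gripper_width: 35.9
```

Call:
drive_tool(motion=[[[0,0,-0.001],[0,0,0]],[[0,0,-0.001],[0,0,0]],[[0,0,-0.0008],[0,0,0]],[[0,0,0],[0,0,0]],[[0,0,0],[0,0,0]],[[0,0,0],[0,0,0]],[[0,0,0],[0,0,0]],[[0,0,0],[0,0,0]],[[0,0,0],[0,0,0]],[[0,0,0],[0,0,0]]])

```text
time_s: 46.6
ee_pos: [530.0, -143.4, 28.2]
ee_rot: [180.0, -0.0, -79.8]
force: [-0.2, 0.3, -0.4]
gripper_width: 35.9
```

Call:
drive_tool(motion=[[[0,0,0],[0,0,0]],[[0,0,0],[0,0,0]],[[0,0,0],[0,0,0]],[[0,0,0],[0,0,0]],[[0,0,0],[0,0,0]],[[0,0,0],[0,0,0]],[[0,0,0.008],[0,0,0]],[[0,0,0.02],[0,0,0]],[[0,0,0.02],[0,0,0]],[[0,0,0.02],[0,0,0]]], claw=0.5)

```text
time_s: 47.43
ee_pos: [529.9, -143.4, 97.5]
ee_rot: [180.0, 0.0, -79.8]
force: [-0.3, 0.7, -0.3]
gripper_width: 45.9
```

Run:
```python
from h import *
for n in("scene","top"): cv2.imwrite(f"pics/{n}20.png",env.grab_frame(n)[:,:,::-1])
I=load("20")
crop("scene",175,170,200,165,3.9,"pics/c20s.png",I["scene"])
crop("top",225,150,110,45,7,"pics/c20t.png",I["top"])
```

```text
(no output)
```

View pics/c20s.png

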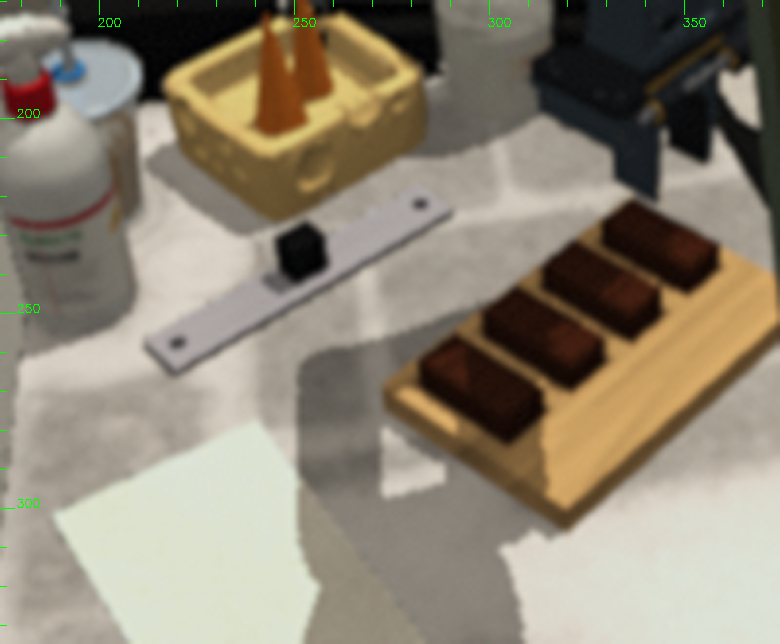

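View pics/c20t.png

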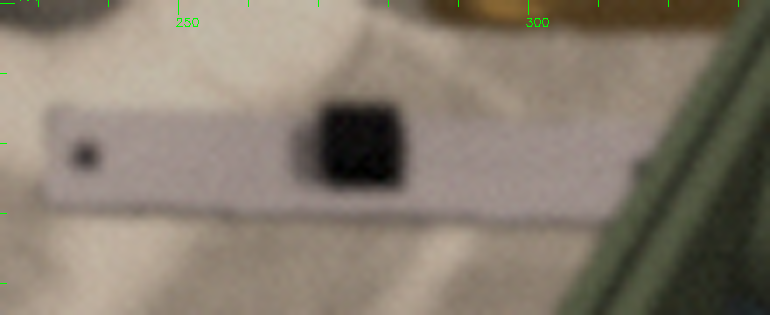

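Run:
```python
from h import *
I=load("20")
crop("scene",180,140,130,100,5.5,"pics/c20b.png",I["scene"])
crop("top",190,80,220,110,3.5,"pics/c20c.png",load("4")["top"])
```

```text
(no output)
```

View pics/c20b.png

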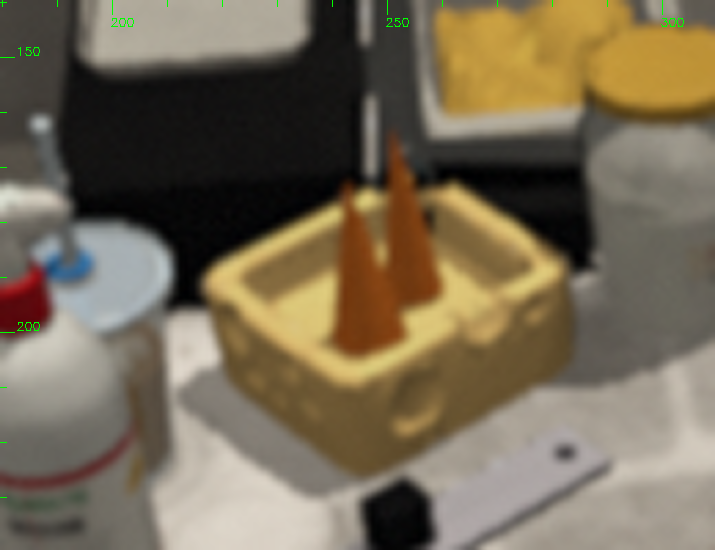

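View pics/c20c.png

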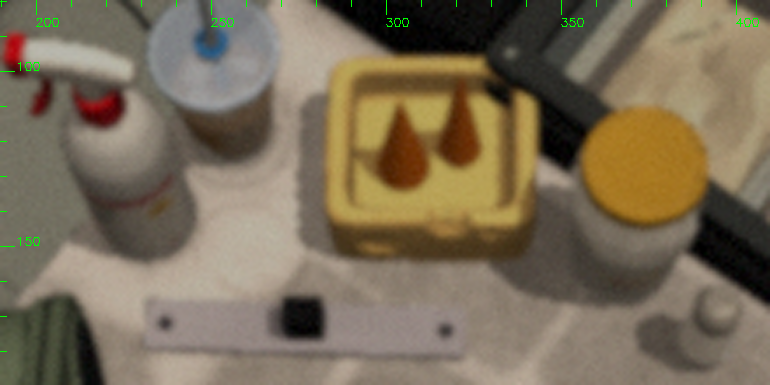

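Run:
```python
from h import *
t=lambda x,y:((x+.5)/3.5-.5+190,(y+.5)/3.5-.5+80)
s=lambda x,y:((x+.5)/5.5-.5+180,(y+.5)/5.5-.5+140)
for l,a,b in(("rim front-left",(332,215),(357,383)),("rim front-right",(532,215),(572,262)),("base front-left",(342,255),(362,475)),("cone1 tip",(402,105),(347,185)),("cone2 tip",(460,85),(393,133)),("jar lid",(645,165),(660,70)),("straw",(205,5),(40,125))):
    X,e=tri({"top":t(*a),"scene":s(*b)}); print(l,X.round(),e)
print("bottle shoulder top view nozzle", ray("top",[t(135,70)],200))
```

```text
rim front-left [750.  32.  66.] {'top': array([0.5, 0.7]), 'scene': array([-0.8, -0.3])}
rim front-right [ 766. -111.   66.] {'top': array([0.3, 0.5]), 'scene': array([-0.5, -0.2])}
base front-left [752.  32.   2.] {'top': array([-0.5, -0.8]), 'scene': array([0.8, 0.3])}
cone1 tip [808. -11. 134.] {'top': array([-0.4, -0.6]), 'scene': array([0.6, 0.2])}
cone2 tip [824. -49. 141.] {'top': array([-0.5, -0.7]), 'scene': array([0.7, 0.3])}
jar lid [ 770. -180.  154.] {'top': array([-0.3, -0.4]), 'scene': array([0.4, 0.1])}
straw [829. 121. 209.] {'top': array([-2.5, -3.2]), 'scene': array([3.2, 1.4])}
bottle shoulder top view nozzle [[775.93789682 155.07151759 200.        ]]
```

Run:
```python
from h import *
t=lambda x,y:((x+.5)/3.5-.5+190,(y+.5)/3.5-.5+80)
print(ray("top",[t(155,258),t(110,240),t(195,230)],0).round(), ray("scene",[(187,256),(214,245),(175,245)],0).round())
print("at z100", ray("top",[t(195,215),t(180,170)],100).round())
```

```text
[[733. 172.   0.]
 [744. 209.   0.]
 [759. 145.   0.]] [[749. 217.   0.]
 [742. 141.   0.]
 [809. 223.   0.]]
at z100 [[726. 125. 100.]
 [758. 140. 100.]]
```

Call:
drive_tool(motion=[[[0.0158,0.0194,0],[0,0,-0.01]],[[0.0158,0.0194,0],[0,0,-0.01]],[[0.0158,0.0194,0],[0,0,-0.01]],[[0.0158,0.0194,0],[0,0,-0.01]],[[0.0158,0.0194,0],[0,0,-0.01]],[[0.0158,0.0194,0],[0,0,-0.01]],[[0.0158,0.0194,0],[0,0,-0.01]],[[0.0158,0.0194,0],[0,0,-0.01]],[[0.0158,0.0194,0],[0,0,-0.01]],[[0.0158,0.0194,0],[0,0,-0.01]]])

```text
time_s: 48.37
ee_pos: [688.1, 51.7, 95.4]
ee_rot: [179.9, -0.0, -85.5]
force: [0.5, 0.1, 0.0]
gripper_width: 45.2
```

Call:
drive_tool(motion=[[[0,0,-0.01],[0,0,0]],[[0,0,-0.01],[0,0,0]],[[0,0,-0.01],[0,0,0]],[[0,0,-0.01],[0,0,0]],[[0,0,0],[0,0,0]],[[0,0,0],[0,0,0]],[[0,0,0],[0,0,0]],[[0,0,0],[0,0,0]],[[0,0,0],[0,0,0]],[[0,0,0],[0,0,0]]])

```text
time_s: 49.2
ee_pos: [688.3, 50.5, 57.0]
ee_rot: [-179.9, -0.0, -85.5]
force: [-1.1, -0.1, -0.1]
gripper_width: 45.2
```

Run:
```python
from h import *
for n in("scene","top"): cv2.imwrite(f"pics/{n}21.png",env.grab_frame(n)[:,:,::-1])
crop("scene",190,170,130,110,5.4,"pics/c21s.png",cv2.imread("pics/scene21.png"))
print(env.state()["ee_pos"],env.state()["gripper_width"],env.state()["ee_rot"])
```

```text
[688.16507176  50.61805006  56.67454346] 45.568981205016684 [-1.79960316e+02 -6.18815121e-03 -8.55066704e+01]
```

View pics/c21s.png

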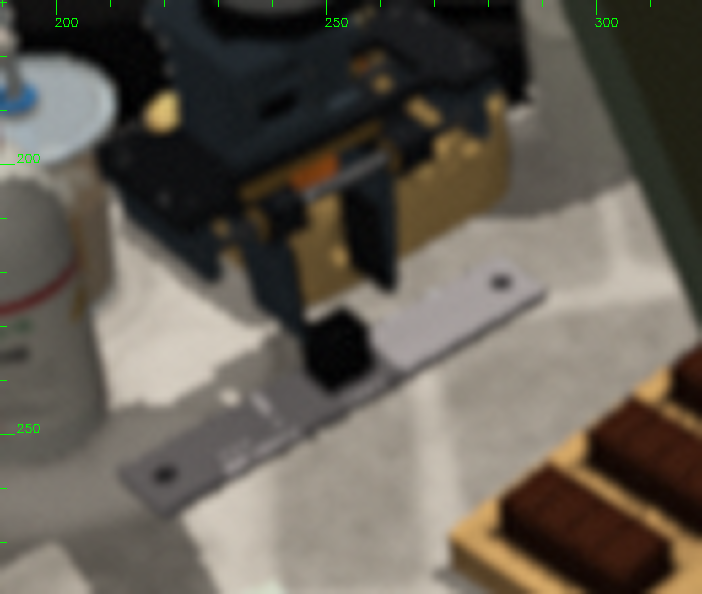

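Call:
drive_tool(motion=[[[0,0,-0.007],[0,0,0]],[[0,0,-0.007],[0,0,0]],[[0,0,-0.007],[0,0,0]],[[0,0,-0.007],[0,0,0]],[[0,0,-0.006],[0,0,0]],[[0,0,-0.005],[0,0,0]],[[0,0,-0.003],[0,0,0]],[[0,0,-0.003],[0,0,0]],[[0,0,0],[0,0,0]],[[0,0,0],[0,0,0]]])

```text
time_s: 50.13
ee_pos: [688.1, 50.6, 11.3]
ee_rot: [-180.0, -0.0, -85.5]
force: [-0.0, -0.2, 0.3]
gripper_width: 45.6
```

Call:
drive_tool(motion=[[[0,0,0],[0,0,0]],[[0,0,0],[0,0,0]],[[0,0,0],[0,0,0]],[[0,0,0],[0,0,0]],[[0,0,0],[0,0,0]],[[0,0,0],[0,0,0]],[[0,0,0],[0,0,0]],[[0,0,0],[0,0,0]],[[0,0,0],[0,0,0]],[[0,0,0],[0,0,0]]], claw=0.15, force=50)

```text
time_s: 50.97
ee_pos: [688.2, 50.6, 11.7]
ee_rot: [-180.0, -0.0, -85.5]
force: [-0.5, 0.1, 3.9]
gripper_width: 29.6
```

Call:
drive_tool(motion=[[[0,0,0.005],[0,0,0]],[[0,0,0.008],[0,0,0]],[[0,0,0.01],[0,0,0]],[[0,0,0.01],[0,0,0]],[[0,0,0.01],[0,0,0]],[[0,0,0.01],[0,0,0]],[[0,0,0.01],[0,0,0]],[[0,0,0.008],[0,0,0]],[[0,0,0.004],[0,0,0]],[[0,0,0],[0,0,0]]])

```text
time_s: 51.8
ee_pos: [688.7, 50.7, 87.9]
ee_rot: [-179.9, -0.0, -85.5]
force: [-0.6, -0.1, -3.0]
gripper_width: 30.0
```

Run:
```python
from h import *
for n in("scene","top"): cv2.imwrite(f"pics/{n}22.png",env.grab_frame(n)[:,:,::-1])
crop("scene",190,150,130,110,5.4,"pics/c22s.png",cv2.imread("pics/scene22.png"))
print(env.state()["ee_pos"],env.state()["gripper_width"],env.state()["ee_rot"],env.state()["force"])
```

```text
[687.73037766  50.63140362  86.12357563] 29.83266925642121 [ 1.79972212e+02 -4.62811205e-03 -8.55057180e+01] [ 0.06716014 -0.3525733  -2.18803757]
```

View pics/c22s.png

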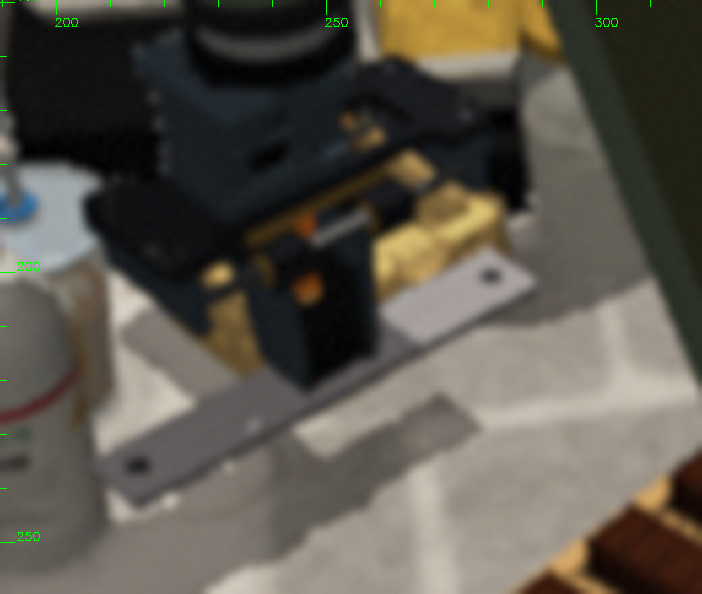

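Call:
drive_tool(motion=[[[-0.0124,-0.0059,0],[0,0,0.005]],[[-0.0124,-0.0059,0],[0,0,0.005]],[[-0.0124,-0.0059,0],[0,0,0.005]],[[-0.0124,-0.0059,0],[0,0,0.005]],[[-0.0124,-0.0059,0],[0,0,0.005]],[[-0.0124,-0.0059,0],[0,0,0.005]],[[-0.0124,-0.0059,0],[0,0,0.005]],[[-0.0124,-0.0059,0],[0,0,0.005]],[[-0.0124,-0.0059,0],[0,0,0.005]],[[-0.0124,-0.0059,0],[0,0,0.005]]])

```text
time_s: 52.73
ee_pos: [562.8, -8.6, 85.6]
ee_rot: [179.9, 0.0, -82.6]
force: [-0.2, -1.2, -3.0]
gripper_width: 29.7
```

Call:
drive_tool(motion=[[[-0.0124,-0.0059,0],[0,0,0.005]],[[-0.0124,-0.0059,0],[0,0,0.005]],[[-0.0124,-0.0059,0],[0,0,0.005]],[[-0.0124,-0.0059,0],[0,0,0.005]],[[-0.0124,-0.0059,0],[0,0,0.005]],[[-0.0124,-0.0059,0],[0,0,0.005]],[[-0.0124,-0.0059,0],[0,0,0.005]],[[-0.0124,-0.0059,0],[0,0,0.005]],[[-0.0124,-0.0059,0],[0,0,0.005]],[[-0.0124,-0.0059,0],[0,0,0.005]]])

```text
time_s: 53.57
ee_pos: [438.9, -67.7, 86.0]
ee_rot: [180.0, 0.0, -79.7]
force: [0.2, 0.0, -3.2]
gripper_width: 29.3
```

Run:
```python
from h import *
for n in("scene","top"): cv2.imwrite(f"pics/{n}23.png",env.grab_frame(n)[:,:,::-1])
crop("scene",250,180,150,130,5,"pics/c23s.png",cv2.imread("pics/scene23.png"))
print(env.state()["ee_pos"],env.state()["gripper_width"],env.state()["ee_rot"],env.state()["force"])
```

```text
[437.28493963 -67.80343692  85.89857274] 30.1675014744094 [ 1.79834387e+02  4.19359861e-02 -7.98389431e+01] [-0.47657436 -0.5691172  -3.4180954 ]
```

View pics/c23s.png

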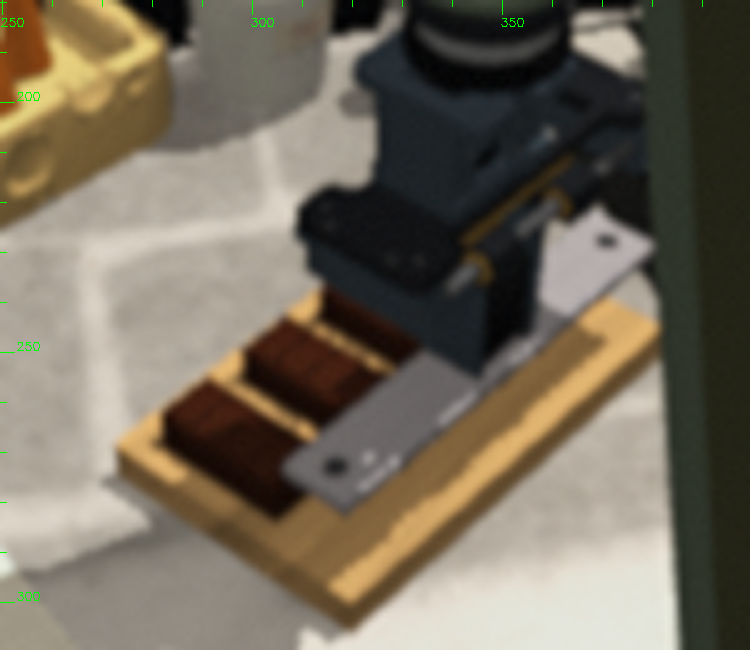

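Run:
```python
from h import *
L=((336.5)/5-.5+250,(466.5)/5-.5+180);R=(607.5/5-.5+250,241.5/5-.5+180)
X=ray("scene",[L,R],82.6);print(X.round(1),X.mean(0).round(1),np.linalg.norm(X[0]-X[1]),np.degrees(np.arctan2(*(X[0]-X[1])[[1,0]]))-90)
```

```text
[[ 419.9   34.9   82.6]
 [ 457.  -171.3   82.6]] [438.5 -68.2  82.6] 209.5549591672166 10.203644591785036
```

Call:
drive_tool(motion=[[[0,0,-0.007],[0,0,0]],[[0,0,-0.008],[0,0,0]],[[0,0,-0.008],[0,0,0]],[[0,0,-0.008],[0,0,0]],[[0,0,-0.006],[0,0,0]],[[0,0,-0.005],[0,0,0]],[[0,0,-0.004],[0,0,0]],[[0,0,-0.002],[0,0,0]],[[0,0,0],[0,0,0]],[[0,0,0],[0,0,0]]])

```text
time_s: 54.5
ee_pos: [440.2, -67.4, 38.3]
ee_rot: [-180.0, -0.0, -79.8]
force: [0.0, 0.5, -3.5]
gripper_width: 30.1
```

Call:
drive_tool(motion=[[[0,0,-0.0005],[0,0,0]],[[0,0,-0.0005],[0,0,0]],[[0,0,-0.0005],[0,0,0]],[[0,0,-0.0005],[0,0,0]],[[0,0,0],[0,0,0]],[[0,0,0],[0,0,0]],[[0,0,0],[0,0,0]],[[0,0,0],[0,0,0]],[[0,0,0],[0,0,0]],[[0,0,0],[0,0,0]]])

```text
time_s: 55.33
ee_pos: [440.0, -67.4, 36.3]
ee_rot: [180.0, -0.0, -79.8]
force: [0.0, 0.7, -2.0]
gripper_width: 29.6
```

Call:
drive_tool(motion=[[[0,0,-0.0005],[0,0,0]],[[0,0,-0.0003],[0,0,0]],[[0,0,0],[0,0,0]],[[0,0,0],[0,0,0]],[[0,0,0],[0,0,0]],[[0,0,0],[0,0,0]],[[0,0,0],[0,0,0]],[[0,0,0],[0,0,0]],[[0,0,0],[0,0,0]],[[0,0,0],[0,0,0]]])

```text
time_s: 56.17
ee_pos: [440.0, -67.4, 35.6]
ee_rot: [-180.0, -0.0, -79.8]
force: [-1.4, -0.2, 2.6]
gripper_width: 29.3
```

Call:
drive_tool(motion=[[[0.001,0.0002,0],[0,0,0]],[[0.0015,0.0003,0],[0,0,0]],[[0.0015,0.0003,0],[0,0,0]],[[0.0015,0.0003,0],[0,0,0]],[[0.0015,0.0003,0],[0,0,0]],[[0.0015,0.0003,0],[0,0,0]],[[0.0015,0.0003,0],[0,0,0]],[[0.0015,0.0003,0],[0,0,0]],[[0,0,0],[0,0,0]],[[0,0,0],[0,0,0]]])

```text
time_s: 57.0
ee_pos: [450.4, -65.1, 35.7]
ee_rot: [179.9, 0.0, -79.8]
force: [-4.2, -1.1, 6.0]
gripper_width: 30.2
```

Call:
drive_tool(motion=[[[0.001,0.0002,0],[0,0,0]],[[0.001,0.0002,0],[0,0,0]],[[0.001,0.0002,0],[0,0,0]],[[0,0,0],[0,0,0]],[[0,0,0],[0,0,0]],[[0,0,0],[0,0,0]],[[0,0,0],[0,0,0]],[[0,0,0],[0,0,0]],[[0,0,0],[0,0,0]],[[0,0,0],[0,0,0]]])

```text
time_s: 57.83
ee_pos: [453.2, -64.6, 35.7]
ee_rot: [179.9, 0.0, -79.8]
force: [-3.7, -1.2, 7.9]
gripper_width: 29.6
```

Run:
```python
from h import *
for n in("scene","top"): cv2.imwrite(f"pics/{n}24.png",env.grab_frame(n)[:,:,::-1])
crop("scene",260,190,130,120,5.5,"pics/c24s.png",cv2.imread("pics/scene24.png"))
print(env.state()["ee_pos"],env.state()["gripper_width"],env.state()["ee_rot"],env.state()["force"])
```

```text
[453.22427459 -64.55693241  35.66411034] 29.41554852187201 [ 1.79853265e+02  1.15701082e-02 -7.97553083e+01] [-4.97129559 -1.22153258  7.16884596]
```

View pics/c24s.png

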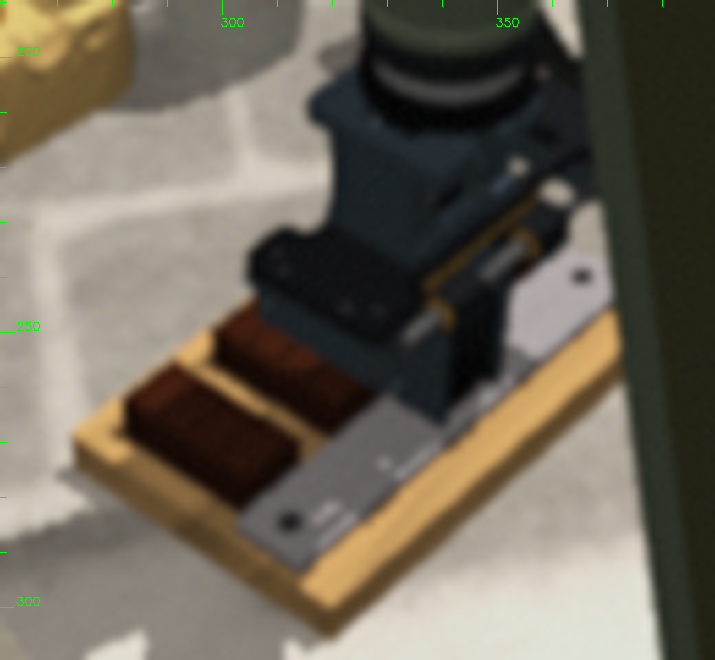

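Call:
drive_tool(motion=[[[0.0005,0.0001,0],[0,0,0]],[[0.0005,0.0001,0],[0,0,0]],[[0.0005,0.0001,0],[0,0,0]],[[0.0005,0.0001,0],[0,0,0]],[[0.0005,0.0001,0],[0,0,0]],[[0.0005,0.0001,0],[0,0,0]],[[0,0,0],[0,0,0]],[[0,0,0],[0,0,0]],[[0,0,0],[0,0,0]],[[0,0,0],[0,0,0]]])

```text
time_s: 58.77
ee_pos: [455.9, -64.0, 35.7]
ee_rot: [179.8, 0.0, -79.7]
force: [-5.3, -1.1, 7.7]
gripper_width: 29.8
```

Call:
drive_tool(motion=[[[0.0005,0.0001,0],[0,0,0]],[[0.0005,0.0001,0],[0,0,0]],[[0,0,0],[0,0,0]],[[0,0,0],[0,0,0]],[[0,0,0],[0,0,0]],[[0,0,0],[0,0,0]],[[0,0,0],[0,0,0]],[[0,0,0],[0,0,0]],[[0,0,0],[0,0,0]],[[0,0,0],[0,0,0]]])

```text
time_s: 59.6
ee_pos: [456.1, -64.0, 35.7]
ee_rot: [179.7, 0.0, -79.7]
force: [-7.1, -2.0, 9.9]
gripper_width: 29.2
```

Call:
drive_tool(motion=[[[0.0005,0.0001,0],[0,0,0]],[[0.0005,0.0001,0],[0,0,0]],[[0.0005,0.0001,0],[0,0,0]],[[0,0,0],[0,0,0]],[[0,0,0],[0,0,0]],[[0,0,0],[0,0,0]],[[0,0,0],[0,0,0]],[[0,0,0],[0,0,0]],[[0,0,0],[0,0,0]],[[0,0,0],[0,0,0]]])

```text
time_s: 60.43
ee_pos: [456.9, -63.7, 35.7]
ee_rot: [179.6, 0.0, -79.7]
force: [-9.4, -2.0, 11.7]
gripper_width: 30.0
```

Call:
drive_tool(motion=[[[0.0005,0.0001,0],[0,0,0]],[[0.0005,0.0001,0],[0,0,0]],[[0.0005,0.0001,0],[0,0,0]],[[0,0,0],[0,0,0]],[[0,0,0],[0,0,0]],[[0,0,0],[0,0,0]],[[0,0,0],[0,0,0]],[[0,0,0],[0,0,0]],[[0,0,0],[0,0,0]],[[0,0,0],[0,0,0]]])

```text
time_s: 61.27
ee_pos: [457.9, -63.4, 35.7]
ee_rot: [179.6, 0.0, -79.7]
force: [-9.3, -2.6, 13.5]
gripper_width: 29.7
```

Run:
```python
from h import *
for n in("scene","top"): cv2.imwrite(f"pics/{n}25.png",env.grab_frame(n)[:,:,::-1])
crop("scene",260,190,130,120,5.5,"pics/c25s.png",cv2.imread("pics/scene25.png"))
print(env.state()["ee_pos"],env.state()["gripper_width"],env.state()["ee_rot"],env.state()["force"])
```

```text
[457.98851755 -63.41686815  35.73856549] 29.755558586002355 [ 1.79592660e+02  3.52267524e-02 -7.97166692e+01] [-9.84684444 -1.91641584 11.97859432]
```

View pics/c25s.png

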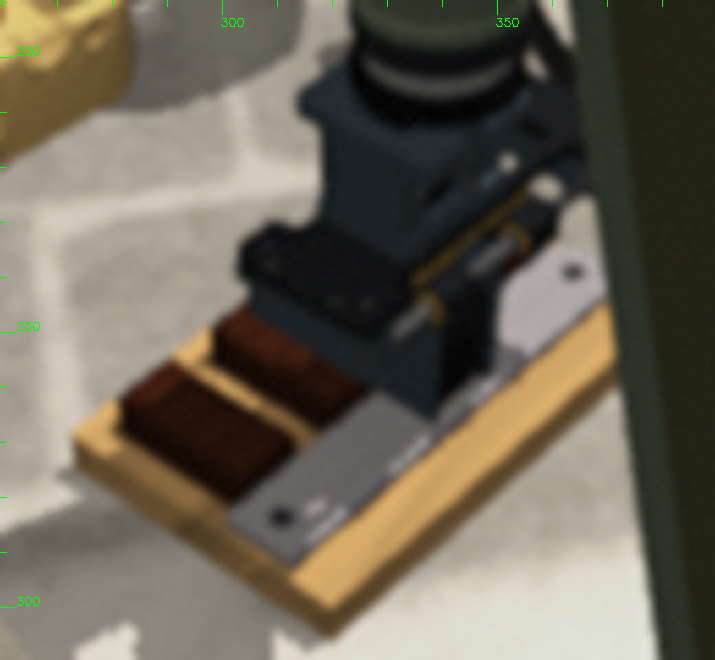

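Call:
drive_tool(motion=[[[0,0,0.0004],[0,0,0]],[[0,0,0],[0,0,0]],[[0.0005,0.0001,0],[0,0,0]],[[0.0005,0.0001,0],[0,0,0]],[[0,0,0],[0,0,0]],[[0,0,0],[0,0,0]],[[0,0,0],[0,0,0]],[[0,0,0],[0,0,0]],[[0,0,0],[0,0,0]],[[0,0,0],[0,0,0]]])

```text
time_s: 62.2
ee_pos: [458.0, -63.4, 35.8]
ee_rot: [179.5, 0.0, -79.7]
force: [-10.4, -4.7, 11.8]
gripper_width: 29.6
```

Call:
drive_tool(motion=[[[0.0005,0.0001,0],[0,0,0]],[[0.0005,0.0001,0],[0,0,0]],[[0.0005,0.0001,0],[0,0,0]],[[0,0,0],[0,0,0]],[[0,0,0],[0,0,0]],[[0,0,0],[0,0,0]],[[0,0,0],[0,0,0]],[[0,0,0],[0,0,0]],[[0,0,0],[0,0,0]],[[0,0,0],[0,0,0]]])

```text
time_s: 63.03
ee_pos: [458.0, -63.4, 35.8]
ee_rot: [179.3, 0.1, -79.7]
force: [-14.1, -4.7, 15.7]
gripper_width: 29.5
```

Call:
drive_tool(motion=[[[-0.0005,-0.0001,0],[0,0,0]],[[-0.0005,-0.0001,0],[0,0,0]],[[-0.0005,-0.0001,0],[0,0,0]],[[-0.0005,-0.0001,0.0003],[0,0,0]],[[0,0,0],[0,0,0]],[[0,0,0],[0,0,0]],[[0,0,0],[0,0,0]],[[0,0,0],[0,0,0]],[[0,0,0],[0,0,0]],[[0,0,0],[0,0,0]]])

```text
time_s: 63.87
ee_pos: [458.0, -63.4, 35.8]
ee_rot: [179.5, 0.0, -79.7]
force: [-7.3, -3.2, 7.8]
gripper_width: 29.7
```

Still holding flush at 7 N. Open gently and lift.

Call:
drive_tool(motion=[[[-0.0003,0,0],[0,0,0]],[[-0.0003,0,0],[0,0,0]],[[0,0,0],[0,0,0]],[[0,0,0],[0,0,0]],[[0,0,0],[0,0,0]],[[0,0,0],[0,0,0]],[[0,0,0],[0,0,0]],[[0,0,0],[0,0,0]],[[0,0,0],[0,0,0]],[[0,0,0],[0,0,0]]])

```text
time_s: 64.7
ee_pos: [458.0, -63.4, 35.7]
ee_rot: [179.6, 0.0, -79.7]
force: [-6.7, -2.0, 6.2]
gripper_width: 29.8
```

Call:
drive_tool(motion=[[[0,0,0],[0,0,0]],[[0,0,0],[0,0,0]],[[0,0,0],[0,0,0]],[[0,0,0],[0,0,0]],[[0,0,0],[0,0,0]],[[0,0,0],[0,0,0]],[[0,0,0],[0,0,0]],[[0,0,0],[0,0,0]],[[0,0,0],[0,0,0]],[[0,0,0],[0,0,0]]], claw=0.5, force=20)

```text
time_s: 65.53
ee_pos: [459.2, -62.6, 35.5]
ee_rot: [179.7, 0.1, -79.8]
force: [-5.0, -0.2, 1.4]
gripper_width: 45.8
```

Call:
drive_tool(motion=[[[0,0,0.006],[0,0,0]],[[0,0,0.01],[0,0,0]],[[0,0,0.015],[0,0,0]],[[0,0,0.02],[0,0,0]],[[0,0,0.02],[0,0,0]],[[0,0,0.02],[0,0,0]],[[0,0,0.02],[0,0,0]],[[0,0,0.02],[0,0,0]],[[0,0,0.02],[0,0,0]],[[0,0,0.02],[0,0,0]]])

```text
time_s: 66.37
ee_pos: [462.7, -63.0, 209.1]
ee_rot: [-179.8, -0.1, -79.8]
force: [0.8, -0.2, 0.0]
gripper_width: 45.7
```

Call:
drive_tool(motion=[[[-0.01,0.03,0],[0,0,0]],[[-0.01,0.035,0],[0,0,0]],[[-0.01,0.035,0],[0,0,0]],[[-0.01,0.035,0],[0,0,0]],[[-0.01,0.035,0],[0,0,0]],[[-0.01,0.035,0],[0,0,0]],[[0,0.035,0],[0,0,0]],[[0,0.03,0],[0,0,0]],[[0,0,0],[0,0,0]],[[0,0,0],[0,0,0]]])

```text
time_s: 67.2
ee_pos: [402.1, 208.8, 207.8]
ee_rot: [-179.9, 0.0, -79.6]
force: [0.3, 0.2, 0.2]
gripper_width: 45.3
```

Run:
```python
from h import *
for n in("scene","top"): cv2.imwrite(f"pics/{n}26.png",env.grab_frame(n)[:,:,::-1])
I=load("26")
crop("scene",250,190,140,120,5.4,"pics/c26s.png",I["scene"])
crop("top",245,160,230,140,3.4,"pics/c26t.png",I["top"])
print(env.state()["ee_pos"],env.state()["force"])
```

```text
[401.77935645 206.86217757 207.46278412] [-0.25142838 -0.30441623 -1.02385698]
```

View pics/c26s.png

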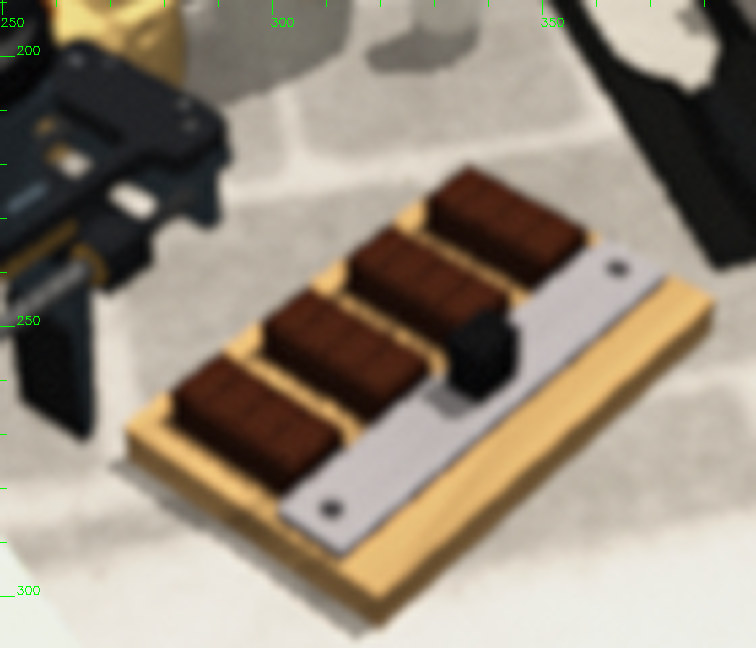

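View pics/c26t.png

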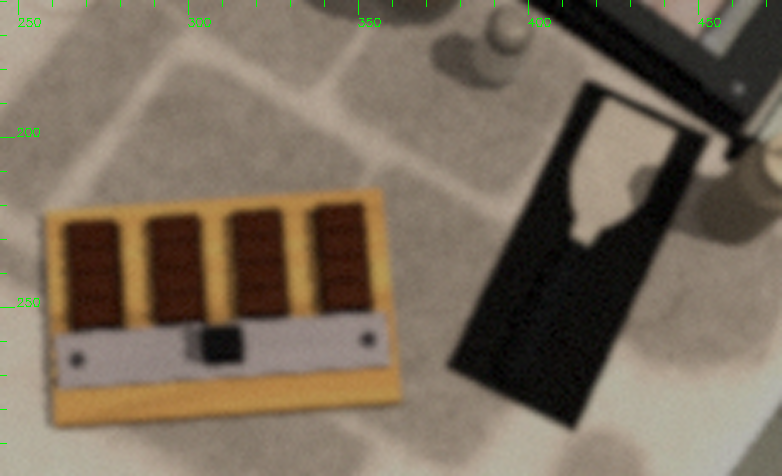

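Run:
```python
from h import *
I=load("26")
s=lambda x,y:((x+.5)/5.4-.5+250,(y+.5)/5.4-.5+190)
t=lambda x,y:((x+.5)/3.4-.5+245,(y+.5)/3.4-.5+160)
B=np.array([490.6,-58.6]);a=np.radians(10.2);d=np.array([np.cos(a),np.sin(a)]);n=np.array([-d[1],d[0]])
for nm,u in(("scene",[s(331,509),s(618,267)]),("top",[t(76,359),t(368,339)])):
    X=ray(nm,u,32);m=X.mean(0)[:2]-B
    print(nm,(m@d).round(1),(m@n).round(1),np.linalg.norm(X[0]-X[1]).round(1),(np.degrees(np.arctan2(*(X[0]-X[1])[[1,0]]))-90).round(2))
crop("top",255,210,105,70,7.5,"pics/c26u.png",I["top"])
crop("scene",275,215,105,85,7.5,"pics/c26v.png",I["scene"])
```

```text
scene -33.8 0.4 210.9 10.26
top -35.0 1.3 210.8 10.17
```

View pics/c26u.png

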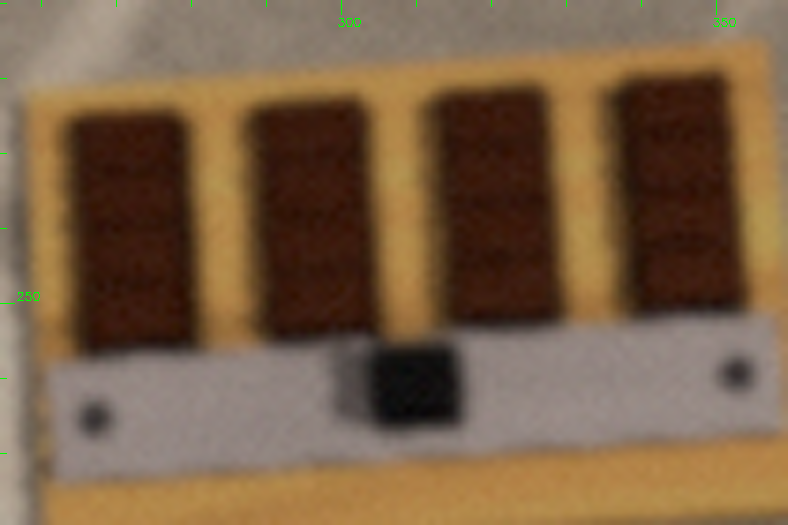

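View pics/c26v.png

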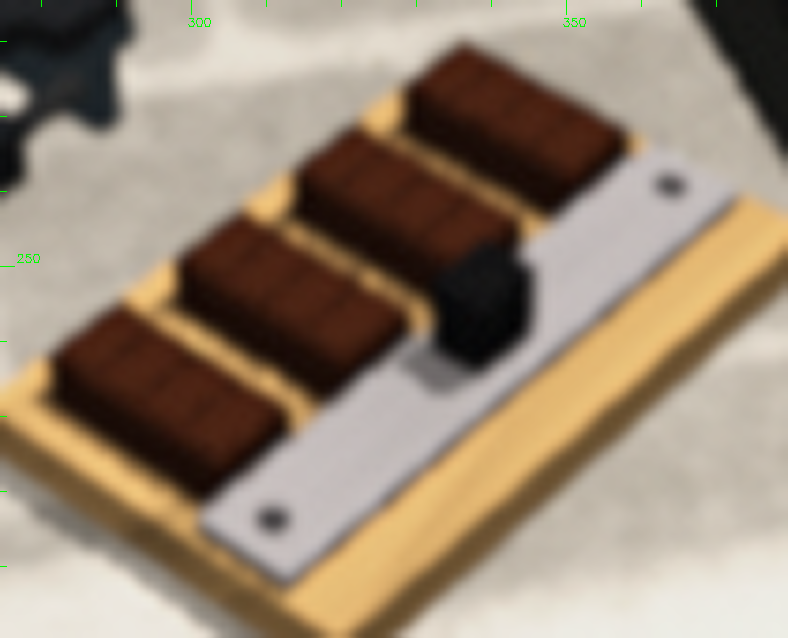

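```bash
python3 -c "
from workcell import env
print(env.job_done(), env.state()['time_s'])"
```

```text
the job is handed in; nothing more can be done
the job is handed in; nothing more can be done
```

The job is finished and handed in at about 67 s of the 208 s allowed, with the arm clear of everything.

- **Spade:** I laid it along the black rest mat first. It drooped in the grip on the way and was set down tip first. The last top view shows it along the mat, with the blade tip about 5 mm inside the far end. How flat it lies was judged from the pictures only.
- **Bars:** all four chocolate bars are in pockets of their own. Each went below the board's top without any contact force, and both last views show all four seated. One bar was knocked aside on the sheet during the run, so I measured it again before gripping it. The turquoise look-alike was not touched.
- **Straightedge:** I laid it on the front ledge and pushed it until it stopped moving at about 14 N, with the bars against the back walls.
    - **Position:** its centre measures -33.8 mm (scene camera) and -35.0 mm (top camera) in the board's x. Fully flush would be -34 mm, so the cameras differ by 1.2 mm, within their calibration.
    - **Fit:** it is parallel to the board to about 0.1° and within about 1 mm of centre, so it reaches across all the bars. I saw no gap at any bar.
    - **Doubt:** the sensor still read about 5 N just after the fingers opened, and this was gone once they lifted.
- **Bottle and shaker:** the arm kept clear of both and they look undisturbed in the pictures. I did not re-measure their positions.

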